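Hitch the blower's column yoke on its ball and latch it

ROBOT

A 6-joint arm with a two-finger parallel gripper is mounted at the origin on the work surface. World frame = base frame: x ahead of the robot, y to its left, z up, the work surface at z = 0. Lengths are in m, angles in degrees, forces in N, time in s.
With the tool pointing down it reaches from about 0.4 to 0.825 m from the base axis. Payload 7 kg.
Tool frame: the origin (TCP) lies on the mounting face of the last link; the fingertips stand 178 mm ahead of it and the grasp point (between the pads) lies 159 mm ahead of it (ctrl.tip_extent is the distance from the TCP to the fingertips, in m); z points along the fingers, y is the direction in which the jaws open and shut (so a half turn about z gives the same grasp; the last joint's range is limited). The gripper opens to 88 mm and grips with 3 to 60 N. Pads are 19 mm wide; open, the fingers measure 130 mm over their backs; the gripper's body (78 mm by 193 mm) begins 47 mm behind the grasp point.
Start: joints at [-60.269, 20.546, 0.682, 0, -70.136, -16.507], TCP at [0.154, -0.657, 0.405] pointing down, gripper open.
Joint ranges: [-176.03, 176.03], [-82.01, 121.73], [-58.28, 71.71], [-173.87, 95.51], [-174.79, -0.11], [-173.66, 173.66]. Speed limits (degrees/s): [136.94, 136.94, 172.46, 180, 180, 180].

INTERFACE

Orientations are given as [roll, pitch, yaw] about the fixed x, y, z axes, in that order (R = Rz(yaw) Ry(pitch) Rx(roll)).
In Python, from plant import ctrl gives the robot as it stands. The module is installed in compiled form; this text tells all that it offers.
- The arm moves only by the tool carry_out, never from a script. Its argument "moves" is text: rows parted by semicolons, each of 7 numbers parted by spaces: the finger opening in m, from 0 to 0.0876, then the shift along the tool's x, y, z in m, then the turn, a rotation vector about the tool's x, y, z in rad. A call has 1 to 20 rows; each row is the pose to reach, as a shift and turn from the pose commanded when the call began, along the tool's axes at that moment; what a row does not reach only later rows make up. A row lasts 1/10 s, in which the tool goes at most 50 mm and 8.59 degrees, less where a joint would pass 70% of its speed; a pose out of reach is approached as far as the arm can. A call with a gripper value outside its range is refused whole. The fingers move at their own pace and stop on an object; the grip force is fixed at half the most. Time passes only in rows, so rows that repeat a pose let the fingers close. It gives the time, the measured TCP pose, the force and the opening at its end, in the units of the state.
- ctrl.get_obs(): the state, without advancing time (a new reading comes with each control period).
- ctrl.snapshot(name): name is "scene" or "top" or "wrist"; returns a dict with "image" (420x560x3 uint8, red, green, blue), "K" (3x3 intrinsics, pixels), "R" (3x3) and "t" (3): a world point X has camera coordinates R X + t. Camera axes: x right, y down, z forward; pixel columns grow to the right and rows downward; lengths in m; the calibration is good to about 2 mm. A picture is of the moment at which its call begins. There is no depth.
- ctrl.close_job(): hands the job in, once; it reports no verdict.
Trained networks look in a picture, given as the dict that the camera call returned (one of the last four; its "shot" number tells which), for a name from the list of things; names that differ only in an ending like _2 or _b are one class to them, and where a whole thing is asked for, a point or a joint stands for the part that bears it (a point fixed in the world has none). Each returns a list of dicts, best first, with "confidence" (0 to 1); they miss things now and then, are a little off and sometimes report something else, mostly with a low value. They report only what shows in the picture. A call takes as long as a camera call. They do not tell look-alikes from the thing itself.
- ctrl.recognise(picture, label): "extent" ([left, top, right, bottom] in pixels, round what is visible of it).
- ctrl.trace(picture, label): "region" (420x560 bool, what is visible of it) and "extent" ([left, top, right, bottom] in pixels, round what is visible of it).
- ctrl.mark_of(picture, label): "at" ([row, column] in pixels: a listed point, or the origin of a listed thing).
The state is a dict: "clock": time; "joint_pos": joint angles; "qvel": joint speeds; "tau": joint torques, N m; "tool_pos": TCP position; "orientation": TCP orientation; "force": force on the tool from outside, world axes, zero at the start; "moment": the same for the moment, N m; "opening": finger opening in m.
Only numpy, scipy, OpenCV 4.12 (cv2) and the standard library are available. Lean on these libraries where they do the work, as an engineer would, in place of code of your own. Each camera call takes 0.05 s, during which the arm holds its last target.

TASK

Fit the loose column yoke to the seed blower: lower its cup over the ball stud on the blower's foot, feeling for the ball, and press it gently (keep the load on the stud under 25 N) until it is fully home and stands upright with its latch lever still up. Only then let go of it, and press its latch lever all the way down, just as gently. Leave the other things on the bench alone.

Things in the scene. Friction and masses are not known exactly. Their poses are not given: they have to be found in the camera images.
- yoke_grip (a point): Middle of the tongue of the loose column yoke, half-way up: the place to grip. z up, x from the tongue to the cup. Tongue 20 mm wide (y), 22 mm high, its middle 33 mm above the cup's rim; bare from 35 mm behind this point to 20 mm in front; behind that a 56 mm wide fork ending 76 mm behind. The cup's axis is 55 mm ahead, the centre of mass some 35 to 45 mm ahead: grip firmly.
- cup_mouth (a point): Centre of the cup's open underside (rim plane); axes as yoke_grip. Cup 54 mm outside, 36 mm inside diameter, 47 mm high with flat cap, window in front (+x) for the latch claw. Two sprung keepers in its wall, 14 mm above the rim, must be pushed past the ball: 8 to 16 N, of which the yoke's weight gives 4 to 5 N. Fully home, the rim lies flat on the stud's shoulder and resistance rises steeply.
- yoke: The whole loose yoke, a plain aluminium casting of about 0.45 kg that stands on its cup, with tongue, fork, steel lever and brass pin; 160 mm long. Origin at the centre of the cup's rim plane, axes as cup_mouth. It may point any way when fitted, but must be upright.
- lever (a joint): Latch lever over the cup, rad: 0 = raised (43 degrees up from level), 0.75 = fully down, level, its claw under the ball. Hinge line along y, 22 mm behind the cup's axis (-x), 54 mm above the rim; two arms run forward from it to a cross pad. Stiff: 0.2 N m, 4 to 6 N at the pad; stays where it is left. If the cup is not home the claw can meet the ball.
- lever_pad (a point): Middle of the upper face of the lever's cross pad (14 mm long, 35 mm wide), the place to press; 46 mm from the hinge line and 3 mm above the plane of the arms through it. z is normal to the pad, x along the lever away from its hinge.
- telltale (a joint): Brass tell-tale pin, 6 mm thick, in the middle of the cup's cap: how far the ball has pushed it up, m. 0 = the ball is not up in the cup; 0.005 = fully home (it rises over the last 5 mm).
- foot_mid (a point): Middle of the upper face of the blower's fixed foot, 30 mm above the bench; x along its slot. The ball stud near here is NOT measured: it stands up to 5 mm off this point either way along x (0 along y), its shoulder 20 to 46 mm above this point, the ball's top 60 to 86 mm above it. This differs every time and must be felt; side force on the cup shows which way it is off.
- foot: The blower's foot, a blue casting 150 (x) x 130 mm, 30 mm high, bolted down; origin on the bench under foot_mid. From its slot rises a steel stud: a flat round shoulder 60 mm across, and above it on an 18 mm neck a ball of 32 mm diameter, its centre 24 mm above the shoulder.
- dish: Bystander: clear shallow glass dish, 90 mm across, 16 mm high; origin at its underside. Not part of the job.
- tub: Bystander: clear plastic tub, 120 x 160 mm, 50 mm high; origin at its underside. Not part of the job.
- pot: Bystander: clear round plastic pot, 90 mm across, 60 mm high; origin at its underside. Not part of the job.
- jar: Bystander: jar with black lid, 60 mm across, 90 mm high; origin at its underside. Not part of the job.
- brush: Bystander: small hand brush lying on the bench; origin at its underside. Not part of the job.
- spanner: Bystander: spanner lying on the bench; origin at its underside. Not part of the job.
- vial: Bystander: small amber bottle, 40 mm across, 70 mm high; origin at its underside. Not part of the job.
Not all that is in view belongs to the job. Leave any blue or green look-alike of the yoke alone.

How it is judged:
By the outcome, as a careful person would: the job done as asked, in the order asked, and still so for the second after the job is handed in, with the robot touching nothing.
It also fails if it takes over 72 s, if anything falls off the work surface, if the arm or the gripper's body presses on something with over 40 N, if the wrist force passes 120 N, or if a joint passes its speed limit or range.

## Working session

There is one attempt and no reset: what is moved stays moved. The work goes in short steps, Python scripts to look and compute and a tool call to move; the robot and the scene stay as the last step left them, time stands still between calls to the robot, and variables do not carry over. Pictures are saved under pics/ and viewed, and the job is handed in when it is done.

Besides the shell and the picture viewer there is one more tool, called after "Emit:" in YAML: its name, and indented under it one key for each argument. carry_out: Moves the arm, as the interface text tells. Its arguments: {"type":"object","properties":{"moves":{"type":"string"}},"required":["moves"]}

```bash
mkdir -p pics; cat > h.py <<'E'
import numpy as np, cv2
from plant import ctrl
from scipy.spatial.transform import Rotation as Ro
def snap(n,f=None):
    s=ctrl.snapshot(n)
    if f: cv2.imwrite('pics/'+f,s['image'][:,:,::-1])
    return s
def ray(s,rc):
    K,R,t=map(np.array,(s['K'],s['R'],s['t']))
    d=R.T@np.linalg.solve(K,np.array([rc[1],rc[0],1.]))
    return -R.T@t,d
def onz(s,rc,z):
    c,d=ray(s,rc); return c+d*(z-c[2])/d[2]
def proj(s,X):
    c=np.array(s['R'])@np.array(X)+np.array(s['t']); p=np.array(s['K'])@c; return (p[1]/p[2],p[0]/p[2])
def tri(obs):
    A=np.zeros((3,3));b=np.zeros(3)
    for s,rc in obs:
        c,d=ray(s,rc); d=d/np.linalg.norm(d); P=np.eye(3)-np.outer(d,d);A+=P;b+=P@c
    return np.linalg.solve(A,b)
E
python3 - <<'E'
from h import *
print(ctrl.get_obs())
for n in("scene","top"):
    s=snap(n,n+'1.png'); print(n,s['t'],-np.array(s['R']).T@np.array(s['t']),s['K'][0])
    for l in("yoke_grip","cup_mouth","yoke","lever_pad","foot_mid","foot"):
        for d in ctrl.mark_of(s,l)[:3]: print(l,np.round(d['at'],1),round(d['confidence'],2),np.round(onz(s,d['at'],.03),3))
E
```

```text
{'clock': 0.0, 'joint_pos': array([-6.02697110e+01,  2.05919036e+01,  6.31980542e-01, -2.31638686e-02,
       -7.01342279e+01, -1.65071853e+01]), 'qvel': array([-0.06452226, -0.08621791, -0.06509181,  0.01289744, -0.06846111,
        0.02214081]), 'tau': array([ 7.72927215e-04, -5.82726574e+01,  2.93059230e+01,  6.99738085e+00,
        6.92600326e-03, -1.44515402e-04]), 'tool_pos': array([ 0.15436446, -0.65690191,  0.40369394]), 'orientation': array([ 1.79903542e+02, -5.87696716e-03, -1.66784781e+02]), 'force': array([-0.84902552,  0.01707223,  0.28577009]), 'moment': array([-0.03684069, -0.06550441,  0.00677502]), 'opening': 0.08761072502907043}
scene [ 0.33878405 -0.22452067  2.08629489] [1.43674437 1.0349396  1.17578747] [539.73844182   0.         278.56710873]
yoke_grip [188.2 371.5] 0.93 [0.236 0.217 0.03 ]
yoke_grip [243.3 392.6] 0.68 [0.395 0.429 0.03 ]
yoke_grip [304.6 445.4] 0.68 [0.476 0.669 0.03 ]
cup_mouth [205.7 354.1] 0.88 [0.348 0.237 0.03 ]
cup_mouth [248.3 407.8] 0.74 [0.378 0.473 0.03 ]
cup_mouth [224.9 303.7] 0.63 [0.534 0.19  0.03 ]
yoke [228.2 306.2] 0.89 [0.539 
[... 424 characters left out ...]
600304   0.         280.71577202]
yoke_grip [222.2 259.7] 0.91 [0.484 0.212 0.03 ]
yoke_grip [279.8 254.4] 0.89 [0.26  0.227 0.03 ]
yoke_grip [238.7 198.8] 0.84 [0.415 0.449 0.03 ]
cup_mouth [255.2 198. ] 0.81 [0.35 0.45 0.03]
cup_mouth [267.3 255.7] 0.73 [0.308 0.223 0.03 ]
cup_mouth [215.8 268. ] 0.65 [0.509 0.18  0.03 ]
yoke [255.2 202.7] 0.86 [0.351 0.431 0.03 ]
yoke [266.9 258.6] 0.81 [0.31  0.212 0.03 ]
yoke [231.1 139.8] 0.69 [0.44  0.682 0.03 ]
lever_pad [260.8 191.6] 0.64 [0.328 0.474 0.03 ]
lever_pad [265.  259.5] 0.53 [0.317 0.209 0.03 ]
lever_pad [234.2 128. ] 0.52 [0.427 0.728 0.03 ]
foot_mid [218.1 367. ] 0.79 [ 0.508 -0.208  0.03 ]
foot [222.6 366.6] 0.7 [ 0.49  -0.207  0.03 ]
```

View pics/scene1.png

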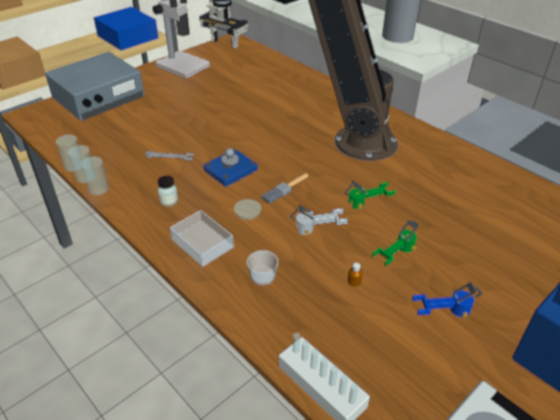

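View pics/top1.png

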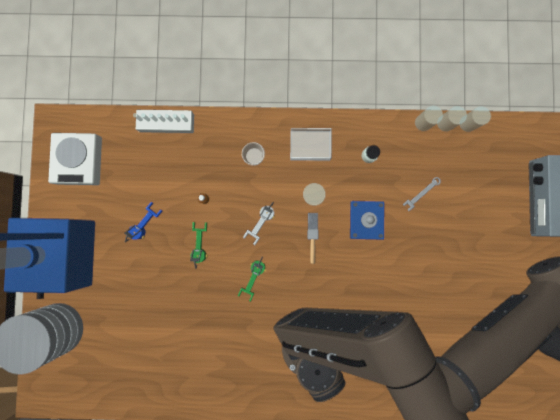

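```bash
python3 - <<'E'
import cv2
a=cv2.imread('pics/scene1.png')[150:340,270:520];b=cv2.imread('pics/top1.png')[195:305,100:320]
cv2.imwrite('pics/cs1.png',cv2.resize(a,None,fx=3,fy=3,interpolation=2));cv2.imwrite('pics/ct1.png',cv2.resize(b,None,fx=3.6,fy=3.6,interpolation=2))
E
```

```text
(no output)
```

View pics/cs1.png

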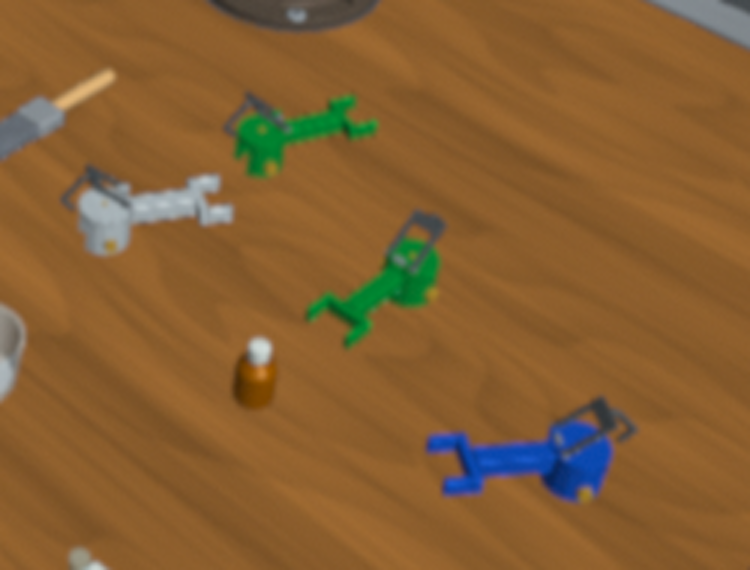

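View pics/ct1.png

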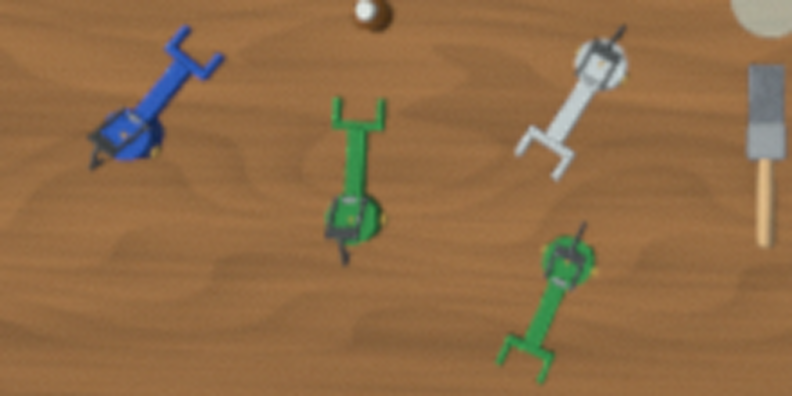

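Candidates for the yoke in the top view are the aluminium-grey one (213,267), green (267,257), green (240,200) and blue (228,143). The description says plain aluminium, so I choose the grey one at (213,267). The crops show it standing with its lever raised. The foot is at (219,367).

```bash
cat >> h.py <<'E'
def rel(p,yaw,roll=180.,pitch=0.,base=None):
    """tool-frame shift/turn from commanded (base) or measured pose to world target"""
    o=ctrl.get_obs(); 
    bp,bo=(o['tool_pos'],o['orientation']) if base is None else base
    R0=Ro.from_euler('xyz',bo,degrees=True); R1=Ro.from_euler('xyz',[roll,pitch,yaw],degrees=True)
    return np.round(R0.inv().apply(np.array(p)-bp),4), np.round((R0.inv()*R1).as_rotvec(),4)
E
python3 - <<'E'
from h import *
print(rel([.43,-.2,.42],-100)); print(rel([.42,.17,.42],-37))
E
```

```text
(array([-0.3729,  0.3819, -0.0153]), array([ 0.    ,  0.    , -1.1655]))
(array([-0.4478,  0.7444, -0.0153]), array([ 0.   ,  0.   , -2.265]))
```

Emit:
carry_out:
  moves: "0.0876 -0.373 0.382 -0.015 0 0 -1.165;0.0876 -0.373 0.382 -0.015 0 0 -1.165;0.0876 -0.373 0.382 -0.015 0 0 -1.165;0.0876 -0.373 0.382 -0.015 0 0 -1.165;0.0876 -0.373 0.382 -0.015 0 0 -1.165;0.0876 -0.373 0.382 -0.015 0 0 -1.165;0.0876 -0.373 0.382 -0.015 0 0 -1.165;0.0876 -0.373 0.382 -0.015 0 0 -1.165;0.0876 -0.373 0.382 -0.015 0 0 -1.165;0.0876 -0.373 0.382 -0.015 0 0 -1.165;0.0876 -0.373 0.382 -0.015 0 0 -1.165;0.0876 -0.373 0.382 -0.015 0 0 -1.165;0.0876 -0.373 0.382 -0.015 0 0 -1.165"

```text
clock: 2.0
tool_pos: [0.4304, -0.1991, 0.4198]
orientation: [-180.0, 0.0, -99.9]
force: [0.2, -0.6, 0.2]
opening: 0.0874
```

```bash
python3 - <<'E'
from h import *
s=snap('wrist','w1.png'); o=ctrl.get_obs(); print(o['clock'],o['tool_pos'],o['orientation'],o['joint_pos'])
print('cam',-np.array(s['R']).T@np.array(s['t']),np.array(s['R'])[2],s['K'])
for l in("foot_mid","foot"):
    for d in ctrl.mark_of(s,l)[:2]: print(l,np.round(d['at'],1),round(d['confidence'],2),np.round(onz(s,d['at'],.03),4))
print(rel([.42,.17,.42],-37))
E
```

```text
2.05 [ 0.43001642 -0.19978818  0.41971558] [ 1.79999410e+02 -1.14368736e-03 -9.99772171e+01] [-1.05937931e+00  6.38887436e-01 -2.23029281e+01  1.12765569e-03
 -6.70589442e+01 -8.91827733e+00]
cam [ 0.41712797 -0.27351812  0.39976052] [ 0.04838446  0.27431608 -0.96042159] [[351.04846211   0.         279.6615701 ]
 [  0.         351.04846211 205.69148236]
 [  0.           0.           1.        ]]
foot_mid [176.3 212.2] 0.65 [ 0.5013 -0.2126  0.03  ]
foot_mid [204.1   4.5] 0.45 [ 0.7325 -0.2214  0.03  ]
foot [172.  215.4] 0.93 [ 0.4969 -0.2166  0.03  ]
(array([-0.3631,  0.0744, -0.0004]), array([ 2.000e-04,  0.000e+00, -1.101e+00]))
```

View pics/w1.png

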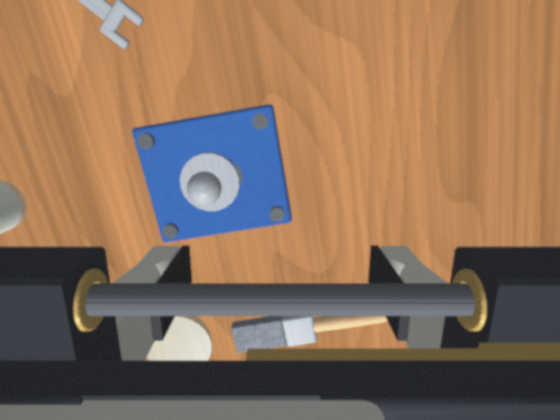

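The wrist view shows the blue foot with corners near (col,row) (135,130), (272,106), (290,221) and (165,241). The shoulder disc is at about (210,182) and the ball at about (204,187).

```bash
cat > foot.py <<'E'
from h import *
img=cv2.imread('pics/w1.png')
import pickle
s=snap('wrist')
im=s['image'].astype(int)
m=((im[:,:,2]>im[:,:,0]+40)&(im[:,:,2]>80)).astype(np.uint8)
m=cv2.morphologyEx(m,cv2.MORPH_OPEN,np.ones((3,3)))
n,l,st,_=cv2.connectedComponentsWithStats(m); k=1+np.argmax(st[1:,4]); m=(l==k).astype(np.uint8)
cs,_=cv2.findContours(m,0,1); c=max(cs,key=cv2.contourArea)[:,0]
P=np.array([onz(s,(v,u),.03)[:2] for u,v in c]).astype(np.float32)*1000
print(cv2.minAreaRect(P))
# circles: shoulder and ball
g=cv2.cvtColor(s['image'],cv2.COLOR_RGB2GRAY)
cv2.imwrite('pics/fc.png',cv2.resize(s['image'][90:260,120:310,::-1],None,fx=4,fy=4,interpolation=2))
E
python3 foot.py
```

```text
((499.2291259765625, -211.45919799804688), (126.96615600585938, 147.10926818847656), 89.65945434570312)
```

View pics/fc.png

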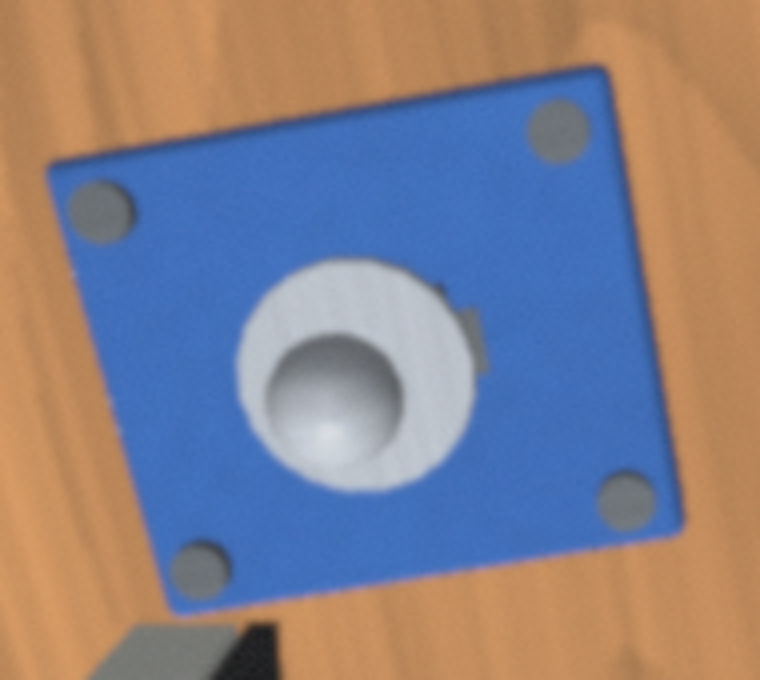

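```bash
python3 - <<'E'
from h import *
from scipy.optimize import least_squares
s=snap('wrist')
f=lambda p:np.r_[np.array(proj(s,[p[0],p[1],p[2]]))-(183.75,209),np.array(proj(s,[p[0],p[1],p[2]+.024]))-(190.5,203.5)]
r=least_squares(f,[.5,-.21,.06],x_scale=[.01,.01,.01]);print(r.x,r.fun)
for z in(.05,.06,.07,.076):print(z,onz(s,(183.75,209),z)[:2],onz(s,(190.5,203.5),z+.024)[:2])
E
```

```text
[ 0.488318  -0.2199387  0.1007303] [ 0.11871306  0.13443748 -0.10976171 -0.12430046]
0.05 [ 0.50069035 -0.21073813] [ 0.50156356 -0.20965203]
0.06 [ 0.49826941 -0.21257611] [ 0.49893737 -0.21165884]
0.07 [ 0.49584848 -0.21441409] [ 0.49631118 -0.21366565]
0.076 [ 0.49439592 -0.21551688] [ 0.49473547 -0.21486974]
```

Emit:
carry_out:
  moves: "0.0876 -0.363 0.074 0 0 0 -1.1;0.0876 -0.363 0.074 0 0 0 -1.1;0.0876 -0.363 0.074 0 0 0 -1.1;0.0876 -0.363 0.074 0 0 0 -1.1;0.0876 -0.363 0.074 0 0 0 -1.1;0.0876 -0.363 0.074 0 0 0 -1.1;0.0876 -0.363 0.074 0 0 0 -1.1;0.0876 -0.363 0.074 0 0 0 -1.1;0.0876 -0.363 0.074 0 0 0 -1.1;0.0876 -0.363 0.074 0 0 0 -1.1"

```text
clock: 3.25
tool_pos: [0.4205, 0.1702, 0.4194]
orientation: [180.0, 0.0, -37.0]
force: [-0.9, 0.0, -0.3]
opening: 0.088
```

```bash
python3 - <<'E'
from h import *
s=snap('wrist','w2.png'); o=ctrl.get_obs(); print(o['clock'],o['tool_pos'],o['orientation'],o['joint_pos'])
for l,z in(("yoke_grip",.033),("cup_mouth",0),("yoke",0),("lever_pad",.08),("telltale",.047)):
    for d in ctrl.mark_of(s,l)[:3]: print(l,np.round(d['at'],1),round(d['confidence'],2),np.round(onz(s,d['at'],z),4))
E
```

```text
3.3 [0.42050763 0.16968012 0.41952021] [ 1.79970485e+02  3.11487498e-03 -3.70871551e+01] [ 4.69974274e+01 -1.51715372e+00 -2.44614170e+01 -6.13287270e-05
 -6.70854154e+01  5.91544225e+00]
yoke_grip [316.9 317.4] 0.82 [0.2574 0.2358 0.033 ]
yoke_grip [160.9 213.8] 0.73 [0.4758 0.214  0.033 ]
cup_mouth [267.3 304.6] 0.6 [0.3049 0.2175 0.    ]
cup_mouth [342.  145.5] 0.52 [0.3443 0.4511 0.    ]
yoke [268.6 303.1] 0.97 [0.3046 0.22   0.    ]
yoke [342.4 145.8] 0.77 [ 0.3436  0.4512 -0.    ]
lever_pad [ 93.1 194. ] 0.74 [0.532  0.1783 0.08  ]Traceback (most recent call last):
  File "<stdin>", line 4, in <module>
ValueError: it knows: brush, cup_mouth, dish, foot, foot_mid, jar, lever_pad, pot, spanner, tub, vial, yoke, yoke_grip
```

View pics/w2.png

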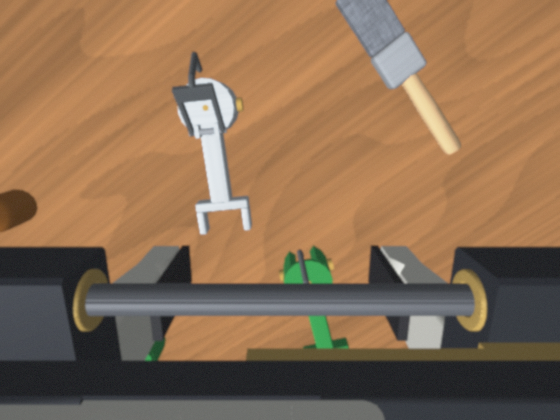

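The aluminium yoke's cup cap is at about (row 105, col 207), its tongue runs to the fork at (207,222), and its lever is up. The grip mark at (161,214) sits on the grey tongue. The green look-alike is at (280,308).

```bash
python3 - <<'E'
from h import *
s=snap('wrist'); im=s['image']
cv2.imwrite('pics/yc.png',cv2.resize(im[45:245,160:260,::-1],None,fx=3,fy=3,interpolation=2))
# tongue: bright low-sat pixels rows 140..195
hsv=cv2.cvtColor(im,cv2.COLOR_RGB2HSV); 
m=(hsv[:,:,1]<70)&(hsv[:,:,2]>120)
pts=[]
for r in range(145,192,4):
    c=np.where(m[r,180:260])[0]+180
    P=onz(s,(r,(c.min()+c.max())/2),.044); w=np.linalg.norm(onz(s,(r,c.min()-.5),.044)-onz(s,(r,c.max()+.5),.044)); pts.append(P[:2]); print(r,c.min(),c.max(),P[:2].round(4),w.round(4))
pts=np.array(pts); d=pts[:5].mean(0)-pts[-5:].mean(0); print('yaw',np.degrees(np.arctan2(d[1],d[0])))
for rc in((105,207),(107,205.5)): print(onz(s,rc,.047))
print('fork bar',onz(s,(207,222),.044))
E
```

```text
145 201 224 [0.4894 0.2015] 0.0241
149 202 222 [0.4867 0.2045] 0.0212
153 202 223 [0.4833 0.2067] 0.0222
157 203 223 [0.4799 0.2089] 0.0213
161 204 224 [0.4762 0.2107] 0.0214
165 204 227 [0.4721 0.2121] 0.0245
169 205 225 [0.4692 0.2152] 0.0215
173 206 228 [0.4648 0.2162] 0.0236
177 206 226 [0.4622 0.2198] 0.0216
181 207 227 [0.4584 0.2216] 0.0217
185 208 227 [0.4548 0.2239] 0.0207
189 208 228 [0.4512 0.2263] 0.0219
yaw -31.351237572295265
[0.52187195 0.18035465 0.047     ]
[0.52132908 0.18271947 0.047     ]
fork bar [0.43368066 0.23544621 0.044     ]
```

View pics/yc.png

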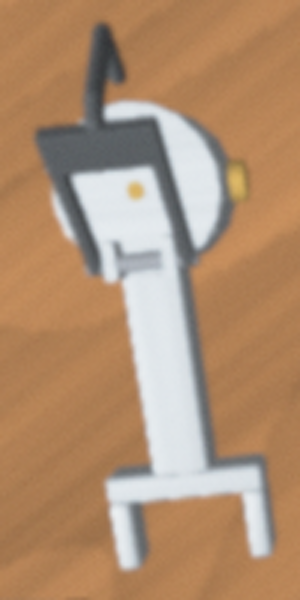

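```bash
python3 - <<'E'
from h import *
print(rel([.480,.208,.32],-31.5))
E
```

```text
(array([ 0.0242, -0.0665,  0.0998]), array([-0.0003, -0.0001, -0.0977]))
```

Emit:
carry_out:
  moves: "0.0876 0.024 -0.0665 0.1 0 0 -0.098;0.0876 0.024 -0.0665 0.1 0 0 -0.098;0.0876 0.024 -0.0665 0.1 0 0 -0.098;0.0876 0.024 -0.0665 0.1 0 0 -0.098"

```text
clock: 3.95
tool_pos: [0.4801, 0.2088, 0.3163]
orientation: [179.7, 0.1, -31.5]
force: [-0.1, -0.8, 0.7]
opening: 0.088
```

```bash
python3 - <<'E'
from h import *
s=snap('wrist','w3.png'); o=ctrl.get_obs(); print(o['clock'],o['tool_pos'],o['orientation'],o['force'])
im=s['image']
for l,z in(("yoke_grip",.033),("cup_mouth",0),("lever_pad",.088)):
    for d in ctrl.mark_of(s,l)[:3]: print(l,np.round(d['at'],1),round(d['confidence'],2),np.round(onz(s,d['at'],z),4))
hsv=cv2.cvtColor(im,cv2.COLOR_RGB2HSV); m=(hsv[:,:,1]<70)&(hsv[:,:,2]>120)
for r in range(150,260,8):
    c=np.where(m[r,200:360])[0]+200
    if len(c): print(r,c.min(),c.max(),onz(s,(r,(c.min()+c.max())/2),.044)[:2].round(4),np.linalg.norm(onz(s,(r,c.min()-.5),.044)-onz(s,(r,c.max()+.5),.044)).round(4))
E
```

```text
4.0 [0.47988301 0.20863105 0.31823678] [ 1.79793010e+02  4.76068518e-02 -3.14535175e+01] [0.08298597 0.36093584 0.54274478]
yoke_grip [212.5 275. ] 0.69 [0.4748 0.214  0.033 ]
cup_mouth [340.8 363.2] 0.83 [0.307  0.2151 0.    ]
lever_pad [130.7 277.4] 0.77 [0.5309 0.1773 0.088 ]
150 239 315 [0.5168 0.1863] 0.0551
158 241 312 [0.5121 0.1896] 0.0518
166 246 308 [0.507  0.1923] 0.0456
174 259 295 [0.502  0.1954] 0.027
182 260 294 [0.4969 0.1985] 0.0257
190 263 290 [0.492 0.202] 0.0207
198 263 290 [0.4867 0.2052] 0.0208
206 264 290 [0.4813 0.2082] 0.0202
214 264 290 [0.4759 0.2114] 0.0203
222 264 290 [0.4705 0.2148] 0.0205
230 264 290 [0.465  0.2182] 0.0206
238 264 290 [0.4594 0.2216] 0.0208
246 264 290 [0.4538 0.2251] 0.0209
254 264 290 [0.4481 0.2286] 0.021
```

View pics/w3.png

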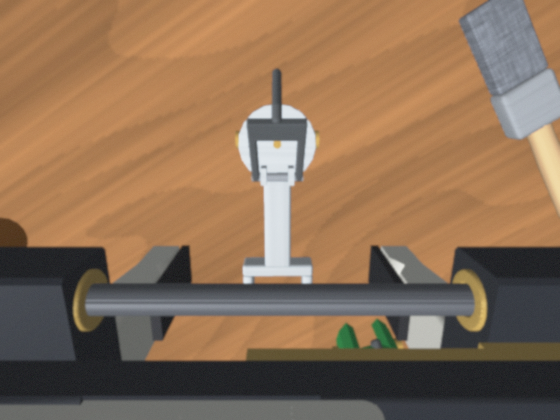

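The tongue sits centred on column 277 with a measured width of 20.5 mm (20 mm given). Its yaw is -31.3°, and the lever is clear of the gripper. I'm descending to grip 7 mm ahead of the grip point.

```bash
python3 - <<'E'
from h import *
print(rel([.479,.2092,.192],-31.3))
E
```

```text
(array([-0.0008,  0.0002,  0.129 ]), array([-0.0017, -0.0007, -0.0018]))
```

Emit:
carry_out:
  moves: "0.0876 -0.001 0 0.045 0 0 0;0.0876 -0.001 0 0.085 0 0 0;0.0876 -0.001 0 0.115 0 0 0;0.0876 -0.001 0 0.128 0 0 0;0.0876 -0.001 0 0.128 0 0 0;0 -0.001 0 0.128 0 0 0;0 -0.001 0 0.128 0 0 0;0 -0.001 0 0.128 0 0 0;0 -0.001 0 0.128 0 0 0;0 -0.001 0 0.128 0 0 0;0 -0.001 0 0.128 0 0 0;0 -0.001 0 0.128 0 0 0"

```text
clock: 5.35
tool_pos: [0.4788, 0.2096, 0.1917]
orientation: [-180.0, -0.0, -31.4]
force: [0.8, -0.3, 0.6]
opening: 0.0373
```

```bash
python3 - <<'E'
from h import *
s=snap('wrist','w4.png'); o=ctrl.get_obs(); print(o)
E
```

```text
{'clock': 5.4, 'joint_pos': array([ 4.51743502e+01,  2.03053818e+01, -3.29383890e+01,  8.00151674e-04,
       -3.67604738e+01,  1.34383278e+01]), 'qvel': array([ 0.02825919,  0.00921934,  0.06466295, -0.01428458,  0.093615  ,
       -0.14967816]), 'tau': array([ 1.01013349e-03, -4.73970222e+01,  1.87220728e+01,  4.44739088e+00,
        5.29487268e-02, -1.35187915e-04]), 'tool_pos': array([0.47877014, 0.20961512, 0.19164387]), 'orientation': array([ 1.79995760e+02,  5.20707673e-04, -3.13866810e+01]), 'force': array([ 0.37871854, -0.44968995,  1.0234746 ]), 'moment': array([-0.04170816,  0.15846556,  0.01193223]), 'opening': 0.033167833195286496}
```

View pics/w4.png

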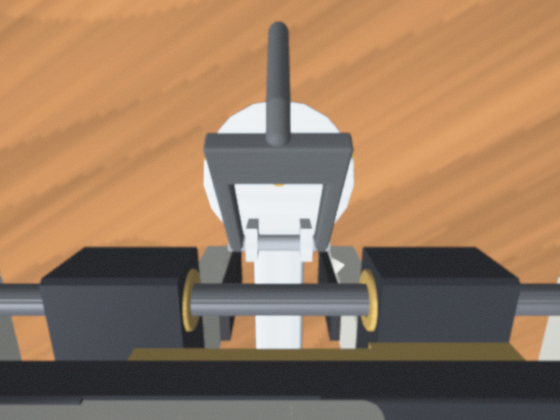

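Fingers still closing (33 mm), nicely centred; the cup and raised lever are seen at (165,278). Wait, then lift a little.

Emit:
carry_out:
  moves: "0 0 0 0 0 0 0;0 0 0 0 0 0 0;0 0 0 0 0 0 0;0 0 0 0 0 0 0;0 0 0 0 0 0 0;0 0 0 0 0 0 0"

```text
clock: 6.0
tool_pos: [0.4788, 0.2097, 0.1916]
orientation: [180.0, 0.0, -31.4]
force: [1.0, 1.2, -2.1]
opening: 0.0197
```

Emit:
carry_out:
  moves: "0 0 0 -0.01 0 0 0;0 0 0 -0.03 0 0 0;0 0 0 -0.06 0 0 0;0 0 0 -0.06 0 0 0;0 0 0 -0.06 0 0 0"

```text
clock: 6.5
tool_pos: [0.4785, 0.2095, 0.2522]
orientation: [-179.9, 0.0, -31.4]
force: [-0.5, 0.1, -3.6]
opening: 0.0196
```

```bash
python3 - <<'E'
from h import *
s=snap('wrist','w5.png');t=snap('scene','s5.png'); o=ctrl.get_obs(); print({k:np.round(o[k],3) for k in('clock','tool_pos','orientation','force','moment','opening')})
cv2.imwrite('pics/s5c.png',cv2.resize(t['image'][130:290,230:430,::-1],None,fx=4,fy=3.7,interpolation=2))
E
```

```text
{'clock': np.float64(6.6), 'tool_pos': array([0.478, 0.209, 0.251]), 'orientation': array([ 1.7991e+02,  5.1000e-02, -3.1414e+01]), 'force': array([ 0.685,  0.381, -4.797]), 'moment': array([-0.016,  0.286, -0.006]), 'opening': np.float64(0.02)}
```

View pics/w5.png

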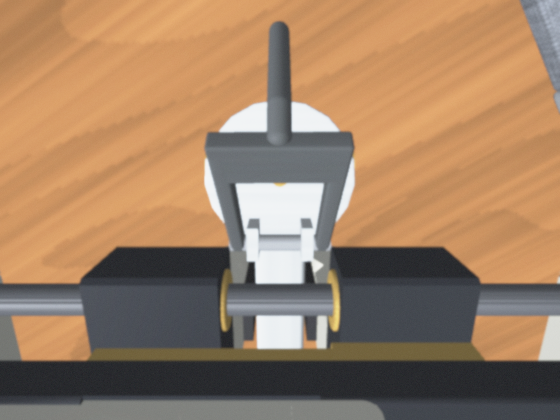

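View pics/s5c.png

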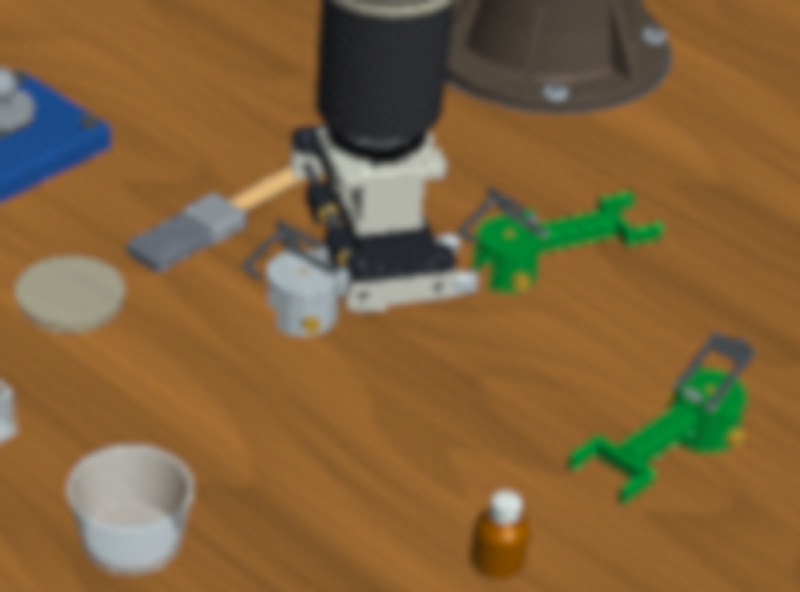

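The yoke is lifted and held with no droop: the wrist image is unchanged, the opening is 19.6 mm and it weighs about 4.5 N. Next I carry it toward the foot and look at the ball from two sides.

```bash
python3 - <<'E'
from h import *
s=snap('wrist');o=ctrl.get_obs()
im=s['image'];cv2.imwrite('pics/w5c.png',cv2.resize(im[90:260,190:370,::-1],None,fx=4,fy=3.5,interpolation=2))
print(rel([.44,-.085,.40],-90), rel([.47,.15,.38],-50))
E
```

```text
(array([ 0.1206,  0.2713, -0.1489]), array([ 2.3000e-03, -2.0000e-04,  1.0226e+00])) (array([ 0.0237,  0.055 , -0.1293]), array([0.0021, 0.0006, 0.3244]))
```

View pics/w5c.png

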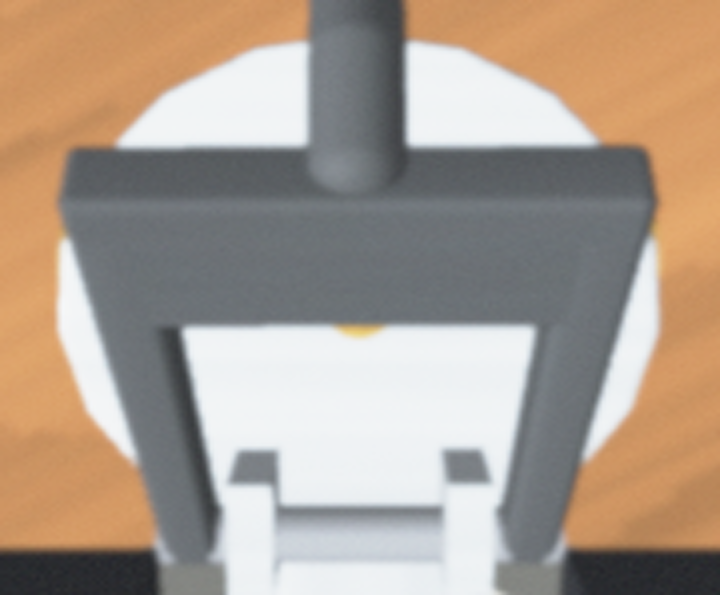

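Emit:
carry_out:
  moves: "0 0.02 0.04 -0.04 0 0 0.1;0 0.03 0.08 -0.08 0 0 0.22;0 0.05 0.12 -0.12 0 0 0.36;0 0.07 0.155 -0.149 0 0 0.5;0 0.085 0.19 -0.149 0 0 0.64;0 0.1 0.225 -0.149 0 0 0.78;0 0.112 0.252 -0.149 0 0 0.9;0 0.12 0.271 -0.149 0 0 1.022;0 0.12 0.271 -0.149 0 0 1.022;0 0.12 0.271 -0.149 0 0 1.022;0 0.12 0.271 -0.149 0 0 1.022"

```text
clock: 7.75
tool_pos: [0.4402, -0.0838, 0.4001]
orientation: [179.9, 0.0, -89.9]
force: [-0.1, 0.6, -3.8]
opening: 0.0197
```

```bash
python3 - <<'E'
from h import *
import pickle
s=snap('wrist','w6.png');o=ctrl.get_obs();pickle.dump(s,open('w6.pkl','wb'));print({k:np.round(o[k],3) for k in('clock','tool_pos','orientation','force','moment','opening')})
E
```

```text
{'clock': np.float64(7.8), 'tool_pos': array([ 0.44 , -0.084,  0.4  ]), 'orientation': array([ 1.79954e+02,  1.00000e-03, -8.98380e+01]), 'force': array([-0.144,  0.399, -4.397]), 'moment': array([ 0.25 ,  0.11 , -0.008]), 'opening': np.float64(0.02)}
```

Emit:
carry_out:
  moves: "0 0 -0.04 0 0 0 0;0 0 -0.08 0 0 0 0;0 0 -0.12 0 0 0 0;0 0 -0.12 0 0 0 0;0 0 -0.12 0 0 0 0;0 0 -0.12 0 0 0 0"

```text
clock: 8.4
tool_pos: [0.5597, -0.0835, 0.4001]
orientation: [179.9, -0.0, -89.9]
force: [-0.6, 0.4, -3.9]
opening: 0.0199
```

```bash
python3 - <<'E'
from h import *
import pickle
s=snap('wrist','w7.png');o=ctrl.get_obs();pickle.dump(s,open('w7.pkl','wb'));print({k:np.round(o[k],3) for k in('clock','tool_pos','orientation','force','moment','opening')})
E
```

```text
{'clock': np.float64(8.45), 'tool_pos': array([ 0.559, -0.084,  0.401]), 'orientation': array([ 1.79973e+02,  3.00000e-03, -8.98850e+01]), 'force': array([-0.741, -0.079, -3.713]), 'moment': array([0.238, 0.133, 0.013]), 'opening': np.float64(0.02)}
```

View pics/w6.png

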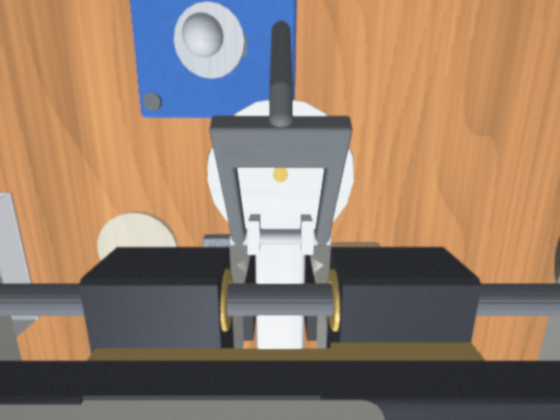

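View pics/w7.png

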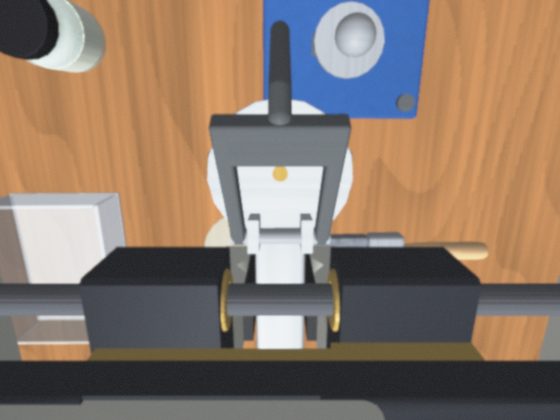

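Both views show the ball and shoulder clear of the yoke: ball at (35,203) in w6 and (35,355) in w7. In both, the cap looks slightly smaller and the pin has come out from under the pad, so the yoke seems to have drooped a few degrees in the carry. I'll fit its pitch.

```bash
python3 - <<'E'
import cv2
for n in('w6','w7'):
    a=cv2.imread(f'pics/{n}.png'); cv2.imwrite(f'pics/{n}c.png',cv2.resize(a[90:260,190:370],None,fx=4,fy=3.5,interpolation=2))
a=cv2.imread('pics/w6.png')[0:110,130:260];b=cv2.imread('pics/w7.png')[0:110,300:430]
import numpy as np
cv2.imwrite('pics/balls.png',cv2.resize(np.hstack([a,b]),None,fx=3,fy=3,interpolation=2))
E
```

```text
(no output)
```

View pics/w7c.png

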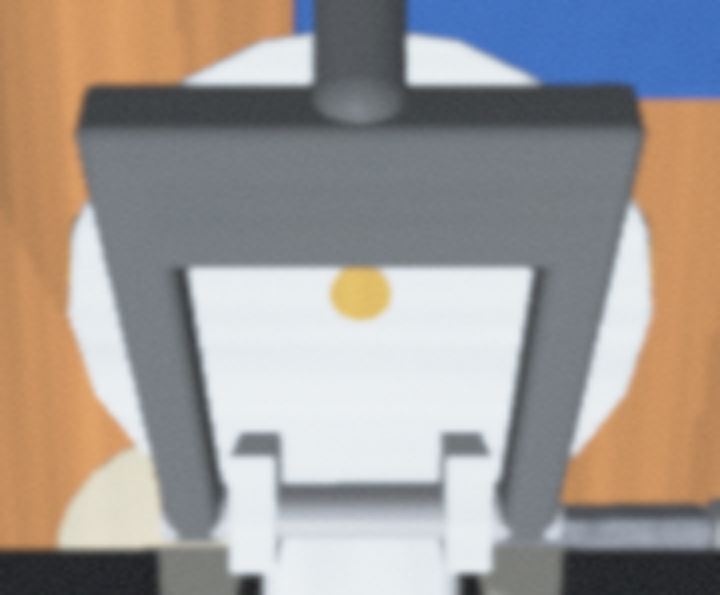

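View pics/balls.png

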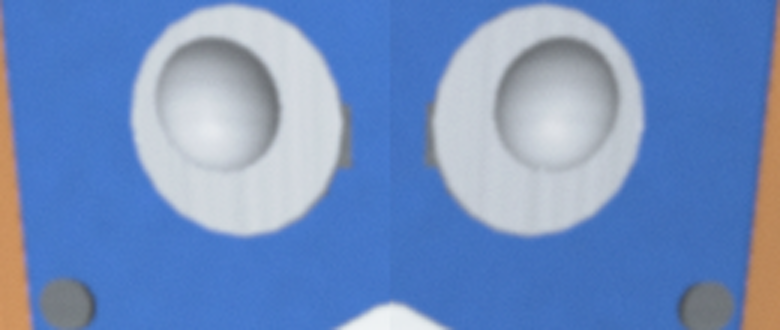

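```bash
python3 - <<'E'
from h import *
import pickle
from scipy.optimize import least_squares
a=pickle.load(open('w6.pkl','rb'));b=pickle.load(open('w7.pkl','rb'))
k=1-.0025
def cor(rc): return (205.7+(rc[0]-205.7)*k,279.7+(rc[1]-279.7)*k)
B=tri([(a,cor((34.7,202.5))),(b,cor((34.7,355.7)))]);S=tri([(a,(40,209)),(b,(40,349.5))]);print('ball',B,'sh',S)
print([proj(a,B),proj(b,B),proj(a,S),proj(b,S)])
# joint
f=lambda p:np.r_[np.array(proj(a,p+[0,0,.024]))-cor((34.7,202.5)),np.array(proj(b,p+[0,0,.024]))-cor((34.7,355.7)),np.array(proj(a,p))-(40,209),np.array(proj(b,p))-(40,349.5)]
r=least_squares(lambda p:f(np.array(p)),[.5,-.21,.06],x_scale=.01);print(r.x,r.fun.round(2))
# foot mid: blue edges
for n,s in(('w6',a),('w7',b)):
    im=s['image'].astype(int); m=((im[:,:,2]>im[:,:,0]+40)&(im[:,:,2]>80))
    print(n,[np.where(m[r])[0][[0,-1]] for r in(5,20,90,110)],np.where(m[:, 170 if n=='w6' else 390])[0].max())
    for r in (20,90):
        c=np.where(m[r])[0]; print(onz(s,(r,c[0]),.03)[:2],onz(s,(r,c[-1]),.03)[:2])
# yoke pitch fit in tool frame, camera constant rel. tool
def toolcam(s,pos,orn):
    R=np.array(s['R'])@Ro.from_euler('xyz',orn,degrees=True).as_matrix(); t=np.array(s['R'])@pos+np.array(s['t']); return dict(K=s['K'],R=R,t=t)
tc=toolcam(b,np.array([.5595,-.0838,.4003]),[179.95,0,-89.88]); print('cam in tool',-tc['R'].T@tc['t'])
def pts(p):
    x0,y0,dz,th=p   # yoke frame-> tool: tool x = yoke x, tool y=-yoke y, tool z=-yoke z. rotate about grip point (x=-55+.., z=33)
    c,s_=np.cos(th),np.sin(th)
    def T(X):
        X=np.array(X)-[-48,0,33]; x=X[0]*c+X[2]*s_; z=-X[0]*s_+X[2]*c   # th>0 nose down
        return np.array([x+x0,-(X[1])+y0,159-(z+dz)])/1000
    return T
def res(p,o):
    T=pts(p); pr=lambda X:np.array(proj(tc,T(X)))
    fl,fr=pr([14.7,17.5,92.4]),pr([14.7,-17.5,92.4]); n=pr([4.5,0,82.8]); pin=pr([0,0,47+o['ph']])
    cl=pr([-0,27,47]);cr=pr([0,-27,47])
    L=[fl[0]-o['far'],fr[0]-o['far'],min(fl[1],fr[1])-o['pl'],max(fl[1],fr[1])-o['pr'],n[0]-o['near'],min(cl[1],cr[1])-o['cl'],max(cl[1],cr[1])-o['cr']]
    if o['pin']: L.append(pin[0]-o['pin'])
    return np.array(L)
o5=dict(far=90+202/3.5,pl=190+60/4,pr=190+655/4,near=90+325/3.5,cl=190+58/4,cr=190+660/4,pin=None,ph=1)
o7=dict(far=90+128/3.5,pl=190+78/4,pr=190+642/4,near=90+265/3.5,cl=190+69/4,cr=190+653/4,pin=90+293/3.5,ph=1)
for o in(o5,o7):
    r=least_squares(res,[0,0,0,0],args=(o,)); print(np.r_[r.x[:3],np.degrees(r.x[3])].round(2),r.fun.round(1))
E
```

```text
ball [ 0.49999833 -0.21073633  0.07960412] sh [ 0.49988975 -0.21128108  0.05443801]
[(np.float64(35.11856693494525), np.float64(202.69223070482744)), (np.float64(35.13642851048718), np.float64(355.5092433124646)), (np.float64(39.9925620082793), np.float64(208.99942256210457)), (np.float64(40.00743449986727), np.float64(349.4994304748081))]
[ 0.49994797 -0.21098886  0.05507389] [-0.23  0.19 -0.22 -0.06  0.24 -0.2   0.25  0.06]
w6 [array([131, 295]), array([132, 295]), array([139, 293]), array([141, 241])] 116
[ 0.57278714 -0.23147576] [ 0.42609816 -0.2318768 ]
[ 0.57301348 -0.1716075 ] [ 0.42711067 -0.17198738]
w7 [array([264, 427]), array([264, 426]), array([264, 418]), array([320, 416])] 117
[ 0.57335424 -0.23151224] [ 0.42745767 -0.23187387]
[ 0.57396311 -0.17162157] [ 0.4279534  -0.17195657]
cam in tool [0.07518515 0.00017097 0.02021123]
[ 1.27  0.16 -0.96  1.44] [-0.1 -0.  -0.9  1.2  0.1  1.6 -2. ]
[ 0.53  0.32 -0.55  6.91] [-0.2 -0.2 -0.8  1.2  0.6  1.5 -2.1 -0.1]
```

Fit results:
- Ball centre is at (0.500, -0.211, 0.079) and the shoulder at z≈0.055. This agrees with the foot mid at x≈0.500 and lies in the stated range.
- The yoke has drooped about 5.5–6° nose-down in the grip.

I'll tilt the tool to bring the cup upright and move more slowly from here.

```bash
cat >> h.py <<'E'
def tcp_for(G,yaw,tilt,base=None):
    """G grasp point world; tilt = nose-up deg (about tool y). returns shift, turn from base pose"""
    o=ctrl.get_obs(); bp,bo=(o['tool_pos'],o['orientation']) if base is None else base
    R0=Ro.from_euler('xyz',bo,degrees=True); R1=Ro.from_euler('xyz',[180,0,yaw],degrees=True)*Ro.from_rotvec([0,np.radians(tilt),0])
    p=np.array(G)-R1.apply([0,0,.159]); return p.round(4),np.round(R0.inv().apply(p-bp),4),np.round((R0.inv()*R1).as_rotvec(),4)
E
python3 - <<'E'
from h import *
print(tcp_for([.5003,-.1621,.150],-90,5.7))
E
```

```text
(array([ 0.5003, -0.1463,  0.3082]), array([0.0626, 0.0593, 0.0924]), array([0.0004, 0.0995, 0.002 ]))
```

Emit:
carry_out:
  moves: "0 0.003 0.003 0.005 0 0.01 0;0 0.009 0.009 0.014 0 0.025 0;0 0.017 0.016 0.026 0 0.04 0.001;0 0.026 0.024 0.039 0 0.055 0.002;0 0.035 0.033 0.052 0 0.07 0.002;0 0.044 0.042 0.065 0 0.085 0.002;0 0.052 0.05 0.077 0 0.0995 0.002;0 0.058 0.056 0.086 0 0.0995 0.002;0 0.0615 0.0585 0.091 0 0.0995 0.002;0 0.0626 0.0593 0.0924 0 0.0995 0.002;0 0.0626 0.0593 0.0924 0 0.0995 0.002;0 0.0626 0.0593 0.0924 0 0.0995 0.002"

```text
clock: 9.65
tool_pos: [0.5014, -0.1466, 0.3088]
orientation: [-179.9, -5.7, -90.0]
force: [-0.5, 0.0, -4.5]
opening: 0.0197
```

```bash
cat > look.py <<'E'
from h import *
import sys
n=sys.argv[1]
t=snap('scene');s=snap('wrist','w'+n+'.png'); fs=[]
for i in range(1): fs.append(ctrl.get_obs()['force'])
o=ctrl.get_obs(); print({k:np.round(o[k],3).tolist() for k in('clock','tool_pos','orientation','force','moment','opening')})
a=cv2.resize(t['image'][105:195,180:300,::-1],(560,420),interpolation=cv2.INTER_CUBIC)
cv2.imwrite('pics/s'+n+'.png',a)
cv2.imwrite('pics/w'+n+'c.png',cv2.resize(s['image'][90:260,190:370,::-1],None,fx=4,fy=3.5,interpolation=2))
E
python3 look.py 8
```

```text
{'clock': 9.75, 'tool_pos': [0.501, -0.147, 0.309], 'orientation': [-179.942, -5.697, -90.046], 'force': [0.084, 0.8, -3.787], 'moment': [0.705, 0.095, -0.005], 'opening': 0.02}
```

View pics/s8.png

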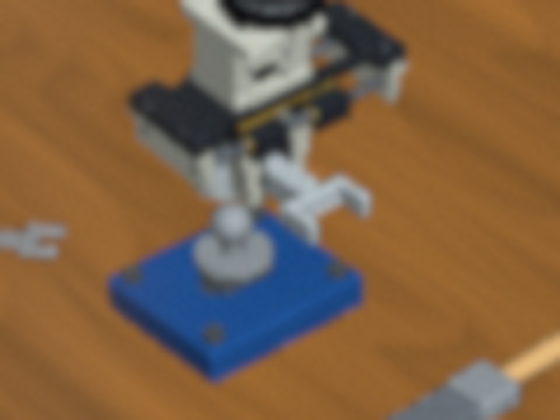

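View pics/w8c.png

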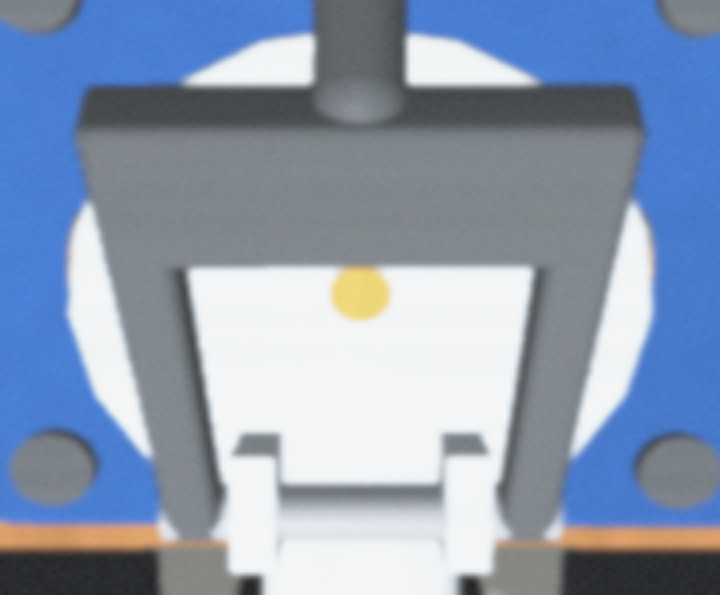

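The tilt is unchanged and the cup is upright over the stud. The bolts look symmetric about it to within about 1 mm, so I'll shift 0.8 mm along tool y. Now descending to feel for the ball.

Emit:
carry_out:
  moves: "0 -0.0005 0.0008 0.004 0 0 0;0 -0.001 0.0008 0.01 0 0 0;0 -0.0015 0.0008 0.016 0 0 0;0 -0.002 0.0008 0.02 0 0 0;0 -0.002 0.0008 0.02 0 0 0"

```text
clock: 10.25
tool_pos: [0.4997, -0.1468, 0.2872]
orientation: [179.9, -5.7, -90.1]
force: [0.7, -0.3, -4.8]
opening: 0.0196
```

Emit:
carry_out:
  moves: "0 -0.0002 0 0.002 0 0 0;0 -0.0004 0 0.004 0 0 0;0 -0.0006 0 0.006 0 0 0;0 -0.0006 0 0.006 0 0 0"

```text
clock: 10.65
tool_pos: [0.4999, -0.1468, 0.2819]
orientation: [180.0, -5.7, -90.1]
force: [-0.2, -0.8, -4.6]
opening: 0.0199
```

Emit:
carry_out:
  moves: "0 -0.0002 0 0.002 0 0 0;0 -0.0004 0 0.004 0 0 0;0 -0.0004 0 0.004 0 0 0"

```text
clock: 10.95
tool_pos: [0.4999, -0.1467, 0.2778]
orientation: [180.0, -5.7, -90.1]
force: [-0.6, 0.4, -4.6]
opening: 0.0197
```

Emit:
carry_out:
  moves: "0 -0.0002 0 0.002 0 0 0;0 -0.0004 0 0.004 0 0 0;0 -0.0004 0 0.004 0 0 0"

```text
clock: 11.25
tool_pos: [0.4999, -0.1468, 0.2737]
orientation: [180.0, -5.7, -90.1]
force: [-0.5, 0.5, -4.9]
opening: 0.0197
```

Emit:
carry_out:
  moves: "0 -0.0001 0 0.0015 0 0 0;0 -0.0003 0 0.003 0 0 0;0 -0.0003 0 0.003 0 0 0"

```text
clock: 11.55
tool_pos: [0.5, -0.1467, 0.2708]
orientation: [180.0, -5.7, -90.1]
force: [0.0, -0.8, -3.8]
opening: 0.0197
```

```bash
python3 look.py 9
```

```text
{'clock': 11.65, 'tool_pos': [0.5, -0.147, 0.271], 'orientation': [180.0, -5.704, -90.053], 'force': [-0.173, 0.42, -4.572], 'moment': [0.632, 0.107, -0.007], 'opening': 0.02}
```

View pics/s9.png

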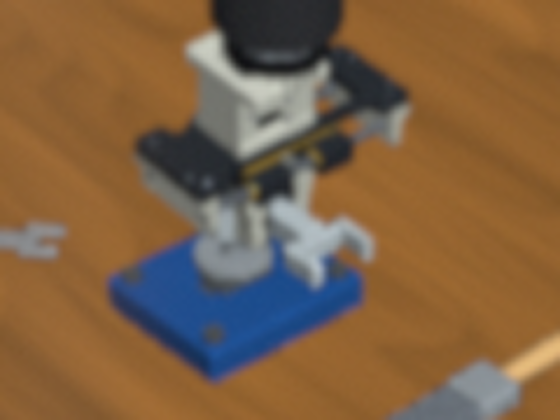

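View pics/w9c.png

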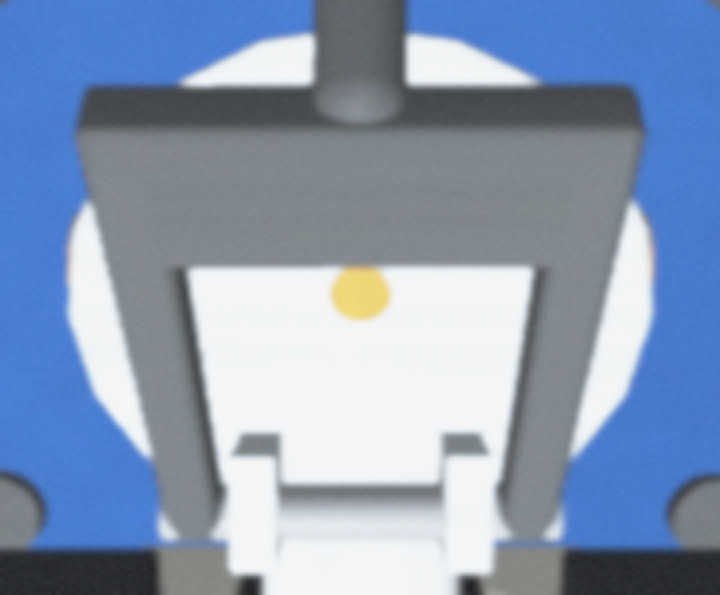

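The ball is already inside the cup (it is no longer visible), with no side force and no change in the grip. The keepers come next, so I'll use finer steps.

Emit:
carry_out:
  moves: "0 -0.0001 0 0.001 0 0 0;0 -0.0002 0 0.002 0 0 0;0 -0.0002 0 0.002 0 0 0"

```text
clock: 11.95
tool_pos: [0.5, -0.1467, 0.2689]
orientation: [180.0, -5.7, -90.1]
force: [-0.9, 0.2, -3.5]
opening: 0.0202
```

Emit:
carry_out:
  moves: "0 -0.0001 0 0.001 0 0 0;0 -0.0002 0 0.002 0 0 0;0 -0.0002 0 0.002 0 0 0"

```text
clock: 12.25
tool_pos: [0.5, -0.1468, 0.2669]
orientation: [180.0, -5.7, -90.1]
force: [0.5, -0.1, -3.8]
opening: 0.0196
```

Emit:
carry_out:
  moves: "0 -0.0001 0 0.001 0 0 0;0 -0.0002 0 0.002 0 0 0;0 -0.0002 0 0.002 0 0 0"

```text
clock: 12.55
tool_pos: [0.5001, -0.1467, 0.265]
orientation: [-180.0, -5.7, -90.1]
force: [-0.3, 0.0, -3.4]
opening: 0.0198
```

Emit:
carry_out:
  moves: "0 -0.0001 0 0.001 0 0 0;0 -0.0002 0 0.002 0 0 0;0 -0.0002 0 0.002 0 0 0"

```text
clock: 12.85
tool_pos: [0.5004, -0.1467, 0.2633]
orientation: [-179.9, -5.7, -90.0]
force: [0.1, -0.9, -1.4]
opening: 0.0199
```

Emit:
carry_out:
  moves: "0 -0.0001 0 0.001 0 0 0;0 -0.0001 0 0.001 0 0 0"

```text
clock: 13.05
tool_pos: [0.5002, -0.1469, 0.2624]
orientation: [-180.0, -5.7, -90.0]
force: [-0.2, -2.0, 1.7]
opening: 0.0197
```

Emit:
carry_out:
  moves: "0 -0.0001 0 0.001 0 0 0;0 -0.0001 0 0.001 0 0 0"

```text
clock: 13.25
tool_pos: [0.5001, -0.1468, 0.2611]
orientation: [-180.0, -5.7, -90.1]
force: [0.0, -2.3, 0.2]
opening: 0.0195
```

```bash
python3 look.py 10
```

```text
{'clock': 13.35, 'tool_pos': [0.5, -0.147, 0.261], 'orientation': [-179.989, -5.708, -90.058], 'force': [0.565, -2.694, 0.474], 'moment': [-0.555, -0.2, 0.109], 'opening': 0.02}
```

View pics/w10c.png

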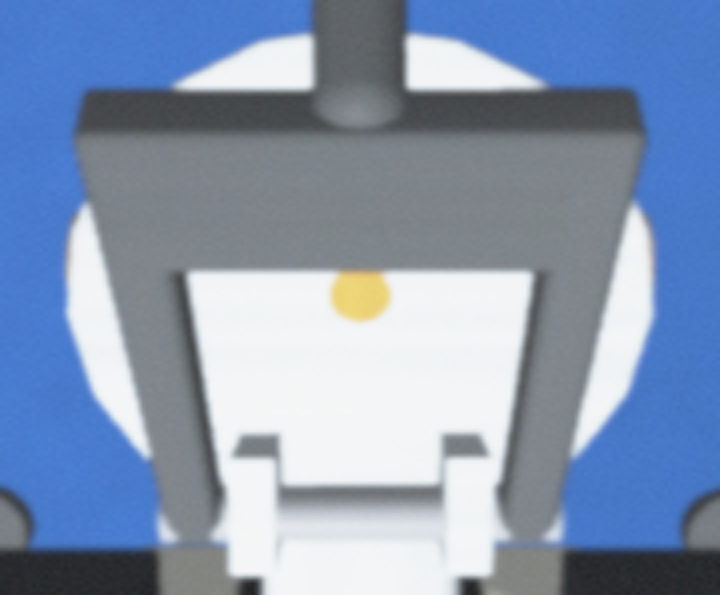

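Emit:
carry_out:
  moves: "0 0.0008 0 0.0005 0 0 0;0 0.0007 0 0.001 0 0 0;0 0.0007 0 0.001 0 0 0"

```text
clock: 13.65
tool_pos: [0.5003, -0.1473, 0.2602]
orientation: [-180.0, -5.7, -90.0]
force: [0.7, 3.1, 2.0]
opening: 0.0197
```

Emit:
carry_out:
  moves: "0 -0.0001 0 0.001 0 0 0;0 -0.0001 0 0.001 0 0 0"

```text
clock: 13.85
tool_pos: [0.5002, -0.1474, 0.2591]
orientation: [-180.0, -5.7, -90.1]
force: [1.9, 2.0, 2.0]
opening: 0.02
```

Emit:
carry_out:
  moves: "0 -0.0001 0 0.001 0 0 0;0 -0.0001 0 0.001 0 0 0"

```text
clock: 14.05
tool_pos: [0.5002, -0.1474, 0.2579]
orientation: [-180.0, -5.7, -90.1]
force: [2.0, 2.9, 1.1]
opening: 0.0197
```

```bash
python3 look.py 11
```

```text
{'clock': 14.15, 'tool_pos': [0.5, -0.147, 0.258], 'orientation': [-179.983, -5.69, -90.055], 'force': [2.029, 2.81, 0.265], 'moment': [1.446, -0.734, 0.169], 'opening': 0.02}
```

View pics/w11c.png

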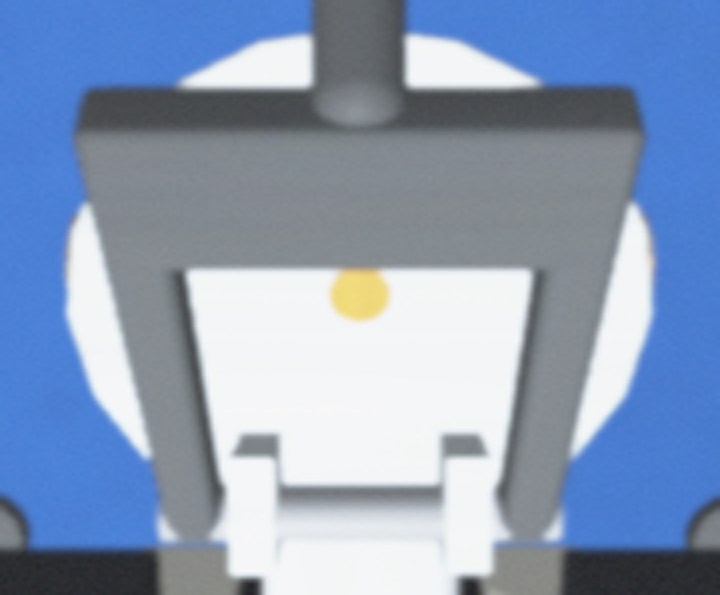

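Emit:
carry_out:
  moves: "0 -0.0004 -0.0004 0.001 0 0 0;0 -0.0005 -0.0004 0.0015 0 0 0;0 -0.0005 -0.0004 0.0015 0 0 0"

```text
clock: 14.45
tool_pos: [0.5003, -0.1473, 0.2563]
orientation: [180.0, -5.7, -90.1]
force: [1.1, 1.1, -0.1]
opening: 0.0195
```

Emit:
carry_out:
  moves: "0 -0.0001 0 0.001 0 0 0;0 -0.0002 0 0.0015 0 0 0;0 -0.0002 0 0.0015 0 0 0"

```text
clock: 14.75
tool_pos: [0.5002, -0.1473, 0.2547]
orientation: [180.0, -5.7, -90.1]
force: [1.9, -1.2, -1.7]
opening: 0.0196
```

Emit:
carry_out:
  moves: "0 -0.0001 0 0.001 0 0 0;0 -0.0002 0 0.0015 0 0 0;0 -0.0002 0 0.0015 0 0 0"

```text
clock: 15.05
tool_pos: [0.5001, -0.1472, 0.2532]
orientation: [180.0, -5.7, -90.1]
force: [0.0, -1.6, -2.6]
opening: 0.0197
```

Emit:
carry_out:
  moves: "0 0.0002 -0.0002 0.001 0 0 0;0 0.0002 -0.0002 0.002 0 0 0;0 0.0002 -0.0002 0.002 0 0 0"

```text
clock: 15.35
tool_pos: [0.5004, -0.1475, 0.2511]
orientation: [180.0, -5.7, -90.1]
force: [0.9, -0.4, -4.0]
opening: 0.0196
```

Emit:
carry_out:
  moves: "0 -0.0001 0 0.001 0 0 0;0 -0.0001 0 0.0015 0 0 0;0 -0.0001 0 0.0015 0 0 0"

```text
clock: 15.65
tool_pos: [0.5005, -0.1475, 0.2498]
orientation: [180.0, -5.7, -90.1]
force: [-0.0, -0.7, -4.5]
opening: 0.0198
```

Emit:
carry_out:
  moves: "0 -0.0001 0 0.001 0 0 0;0 -0.0001 0 0.001 0 0 0"

```text
clock: 15.85
tool_pos: [0.5005, -0.1475, 0.2488]
orientation: [180.0, -5.7, -90.1]
force: [0.2, -1.0, -5.7]
opening: 0.0197
```

```bash
python3 look.py 12
```

```text
{'clock': 15.95, 'tool_pos': [0.5, -0.148, 0.249], 'orientation': [179.98, -5.696, -90.063], 'force': [0.58, -0.395, -6.174], 'moment': [0.644, -0.175, 0.054], 'opening': 0.019}
```

View pics/w12c.png

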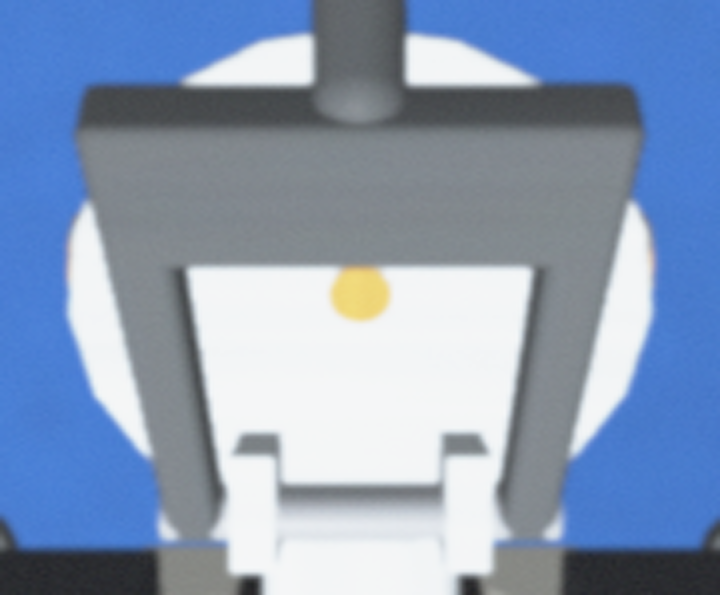

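View pics/s12.png

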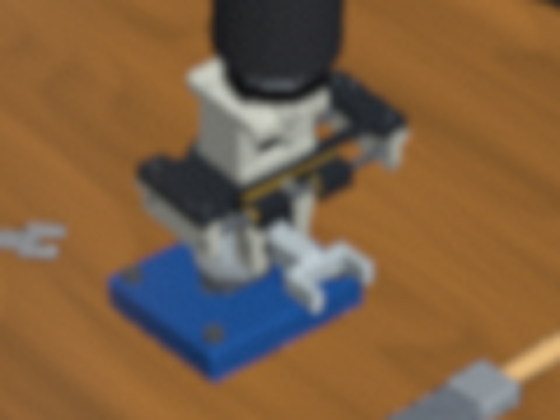

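Emit:
carry_out:
  moves: "0 -0.0001 0 0.001 0 0 0;0 -0.0001 0 0.001 0 0 0"

```text
clock: 16.15
tool_pos: [0.5005, -0.1476, 0.2479]
orientation: [180.0, -5.7, -90.1]
force: [0.9, -0.3, -5.6]
opening: 0.0198
```

Emit:
carry_out:
  moves: "0 -0.0001 0 0.001 0 0 0;0 -0.0001 0 0.001 0 0 0"

```text
clock: 16.35
tool_pos: [0.5005, -0.1475, 0.2468]
orientation: [180.0, -5.7, -90.1]
force: [1.3, -0.3, -6.1]
opening: 0.0198
```

Emit:
carry_out:
  moves: "0 -0.0001 0 0.0008 0 0 0;0 -0.0001 0 0.0008 0 0 0"

```text
clock: 16.55
tool_pos: [0.5006, -0.1475, 0.2461]
orientation: [180.0, -5.7, -90.1]
force: [1.4, -0.0, -6.4]
opening: 0.0202
```

Emit:
carry_out:
  moves: "0 -0.0001 0 0.0008 0 0 0;0 -0.0001 0 0.0008 0 0 0"

```text
clock: 16.75
tool_pos: [0.5006, -0.1475, 0.2453]
orientation: [-180.0, -5.7, -90.1]
force: [1.3, -0.4, -5.6]
opening: 0.0198
```

Emit:
carry_out:
  moves: "0 -0.0001 0 0.0008 0 0 0;0 -0.0001 0 0.0008 0 0 0"

```text
clock: 16.95
tool_pos: [0.5007, -0.1474, 0.2449]
orientation: [-180.0, -5.7, -90.1]
force: [-2.0, 0.5, 1.2]
opening: 0.0197
```

Emit:
carry_out:
  moves: "0 -0.0001 0 0.0008 0 0 0;0 -0.0001 0 0.0008 0 0 0"

```text
clock: 17.15
tool_pos: [0.5007, -0.1473, 0.2448]
orientation: [-180.0, -5.7, -90.0]
force: [-4.1, 4.4, 8.2]
opening: 0.0196
```

```bash
python3 look.py 13
```

```text
{'clock': 17.25, 'tool_pos': [0.501, -0.147, 0.245], 'orientation': [-179.966, -5.715, -90.048], 'force': [-4.113, 4.405, 8.561], 'moment': [1.416, 1.888, -0.264], 'opening': 0.02}
```

View pics/w13c.png

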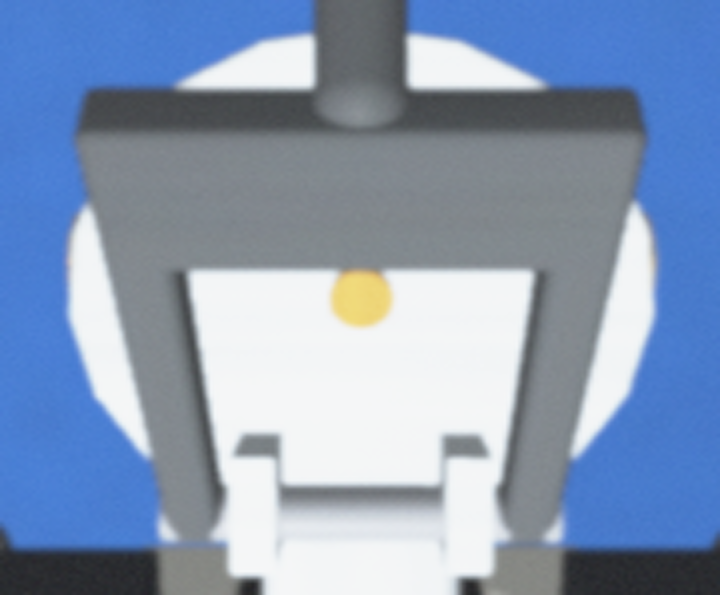

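Resistance rose steeply at TCP z≈0.245 (about 13 N on the stud, rim ≈0.054, matching the measured shoulder), and the tell-tale looks bigger, so it has risen. I'll relax the side load, press slightly more and check the pin height.

Emit:
carry_out:
  moves: "0 -0.0004 0.0005 0.0002 0 0 0;0 -0.0004 0.0005 0.0003 0 0 0;0 -0.0004 0.0005 0.0003 0 0 0"

```text
clock: 17.55
tool_pos: [0.5005, -0.1472, 0.2447]
orientation: [-179.9, -5.7, -90.0]
force: [-3.2, 1.6, 8.9]
opening: 0.0198
```

```bash
python3 look.py 14; python3 - <<'E'
import cv2,numpy as np
for n in('12','14'):
    im=cv2.imread(f'pics/w{n}.png'); hsv=cv2.cvtColor(im,cv2.COLOR_BGR2HSV)
    m=(hsv[...,1]>60)&(hsv[...,0]>15)&(hsv[...,0]<40); m[:150]=0;m[210:]=0;m[:,:260]=0;m[:,300:]=0
    ys,xs=np.where(m); print(n,xs.min(),xs.max(),ys.min(),ys.max(),m.sum())
a=[cv2.resize(cv2.imread(f'pics/w{n}.png')[140:215,255:305],None,fx=8,fy=8,interpolation=2) for n in('12','14')]
cv2.imwrite('pics/pin.png',np.hstack(a)[:600,:800])
E
```

```text
{'clock': 17.65, 'tool_pos': [0.5, -0.147, 0.245], 'orientation': [-179.921, -5.736, -90.034], 'force': [-2.739, 1.537, 9.492], 'moment': [0.472, 1.448, -0.211], 'opening': 0.02}
12 273 286 166 181 179
14 273 287 167 182 201
```

View pics/pin.png

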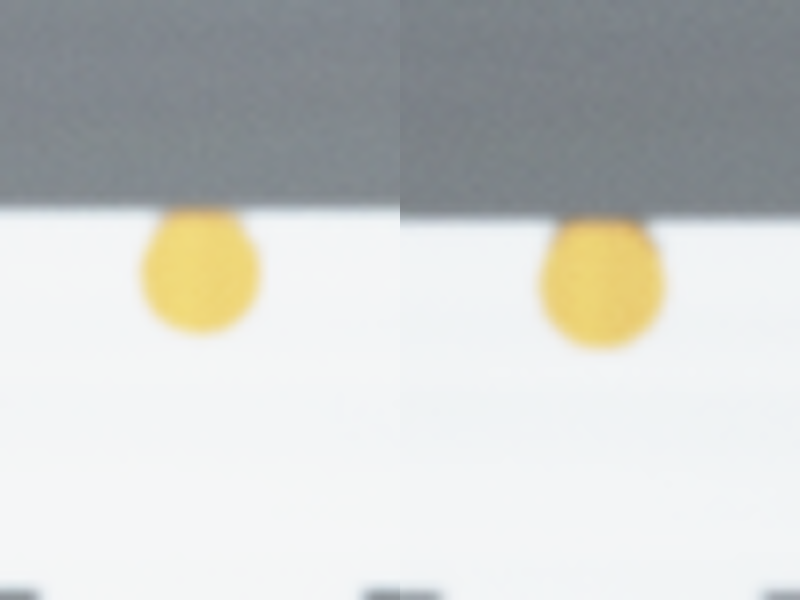

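The pin diameter grew about 4%, which is roughly the 5 mm rise expected at home, and the contact is rigid. I'll ease the load and then release slowly.

Emit:
carry_out:
  moves: "0 0 0.0003 -0.0003 0 0 0;0 0 0.0003 -0.0006 0 0 0;0 0 0.0003 -0.0008 0 0 0;0 0 0.0003 -0.0008 0 0 0"

```text
clock: 18.05
tool_pos: [0.5004, -0.1471, 0.2447]
orientation: [-179.9, -5.7, -90.0]
force: [-0.6, -2.9, 4.4]
opening: 0.0198
```

```bash
python3 look.py 15; python3 - <<'E'
from h import *
s=snap('wrist');o=ctrl.get_obs()
# foot plane/yoke check: hinge and cap from wrist vs predicted
print(ctrl.get_obs()['force'])
E
```

```text
{'clock': 18.15, 'tool_pos': [0.5, -0.147, 0.245], 'orientation': [-179.93, -5.719, -90.041], 'force': [0.905, -3.535, 5.244], 'moment': [-1.228, -0.298, 0.076], 'opening': 0.02}
[ 0.63094037 -3.37775716  4.94935107]
```

View pics/w15.png

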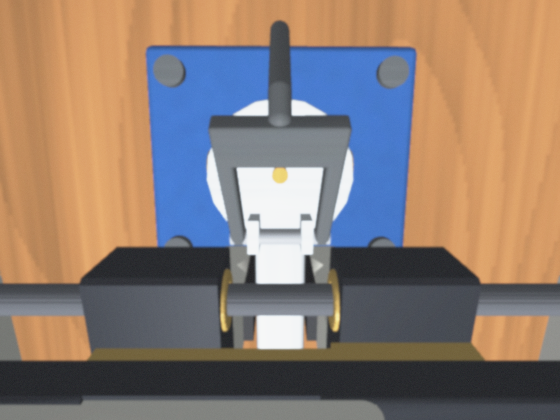

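View pics/s15.png

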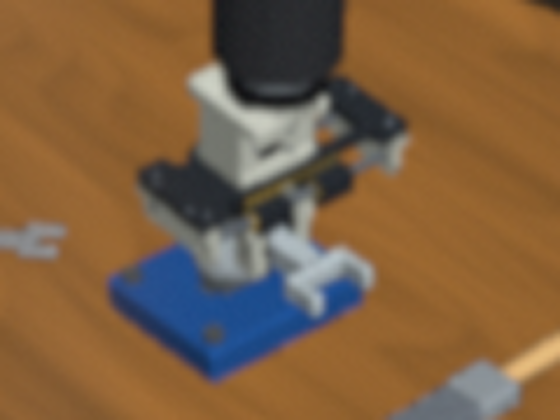

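Emit:
carry_out:
  moves: "0 0.0003 0 -0.0003 0 0 0;0 0.0003 0 -0.0005 0 0 0;0 0.0003 0 -0.0005 0 0 0"

```text
clock: 18.5
tool_pos: [0.5002, -0.1471, 0.2448]
orientation: [-180.0, -5.7, -90.0]
force: [4.0, -3.2, 1.2]
opening: 0.0202
```

Emit:
carry_out:
  moves: "0.03 0 0 0 0 0 0;0.05 0 0 0 0 0 0;0.06 0 0 0 0 0 0;0.06 0 0 0 0 0 0;0.06 0 0 0 0 0 0;0.06 0 0 0 0 0 0"

```text
clock: 19.1
tool_pos: [0.4998, -0.1472, 0.2447]
orientation: [180.0, -5.7, -90.1]
force: [1.2, 0.1, 0.9]
opening: 0.0587
```

```bash
python3 look.py 16
```

```text
{'clock': 19.2, 'tool_pos': [0.5, -0.147, 0.245], 'orientation': [-179.998, -5.699, -90.059], 'force': [0.602, 0.14, 0.007], 'moment': [0.333, 0.126, 0.021], 'opening': 0.059}
```

View pics/w16.png

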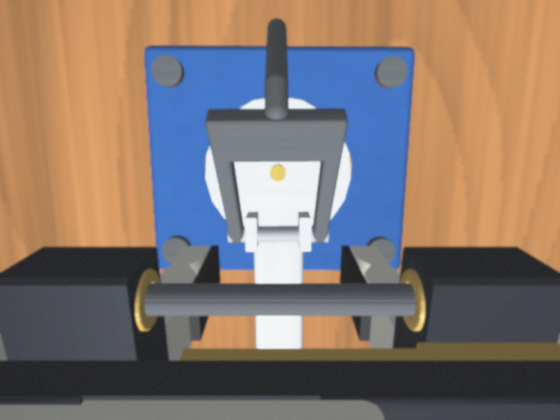

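Released. The yoke settled slightly (pad row 117→110) and the fingers hang free. I'll back up, level the tool and check the yoke's uprightness and pin.

Emit:
carry_out:
  moves: "0.06 0 0 -0.01 0 0 0;0.06 0 0 -0.03 0 -0.02 0;0.06 0 0 -0.06 0 -0.06 0;0.06 0 0 -0.09 0 -0.0995 0;0.06 0 0 -0.1 0 -0.0995 0;0.06 0 0 -0.1 0 -0.0995 0;0.06 0 0 -0.1 0 -0.0995 0"

```text
clock: 19.9
tool_pos: [0.4993, -0.1373, 0.3438]
orientation: [180.0, -0.0, -90.1]
force: [-0.3, -0.1, -1.8]
opening: 0.0602
```

```bash
python3 look.py 17; python3 - <<'E'
from h import *
import pickle
s=snap('wrist');pickle.dump(s,open('w17.pkl','wb'))
cv2.imwrite('pics/w17c.png',cv2.resize(s['image'][60:240,190:380,::-1],None,fx=4,fy=3.3,interpolation=2))
E
```

```text
{'clock': 20.0, 'tool_pos': [0.499, -0.137, 0.343], 'orientation': [179.87, -0.016, -90.062], 'force': [0.063, -0.062, -0.333], 'moment': [0.105, 0.042, 0.033], 'opening': 0.06}
```

View pics/w17.png

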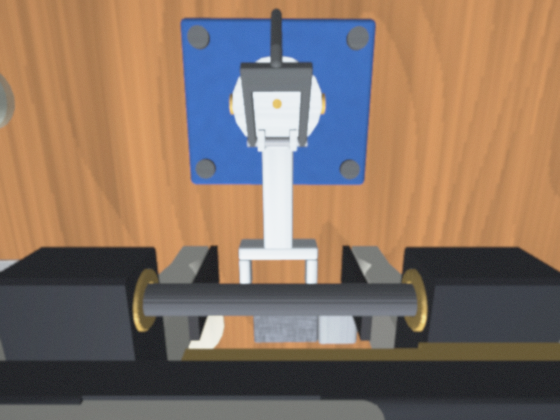

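View pics/s17.png

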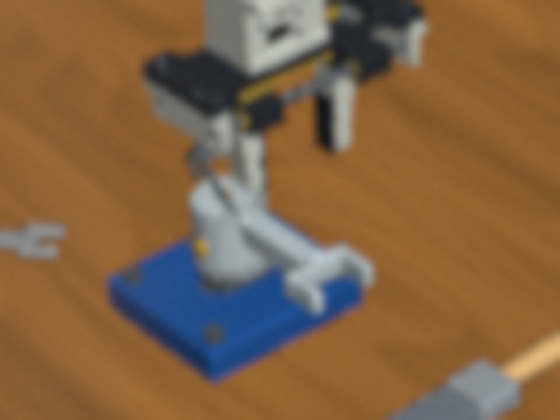

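View pics/w17c.png

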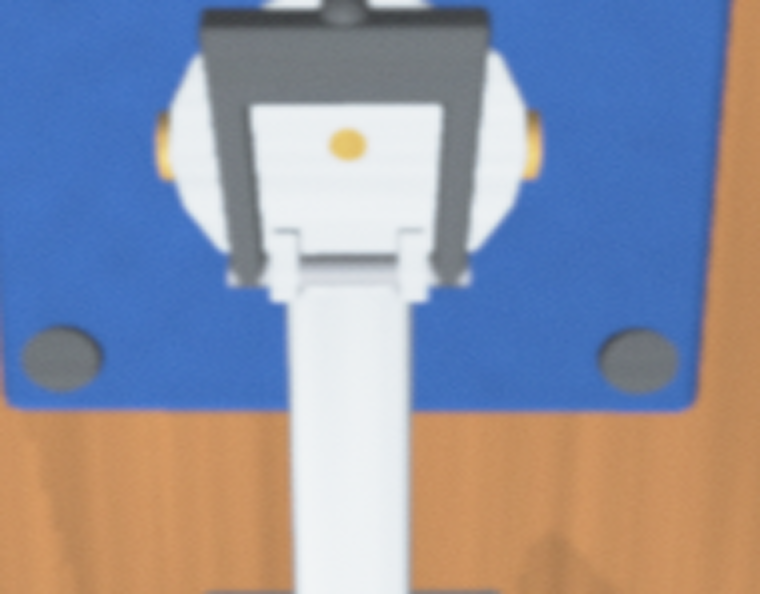

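```bash
python3 - <<'E'
from h import *
import pickle
from scipy.optimize import least_squares
s=pickle.load(open('w17.pkl','rb'))
U=lambda u:190+u/4
V=lambda v:60+v/3.3
def f(p,free_lever=False):
    x,y,z,th,roll,yaw,h=p[:7]
    R=Ro.from_euler('ZYX',[-90+yaw,th,roll],degrees=True)  # th>0 nose down
    pr=lambda X:np.array(proj(s,np.array([x,y,z])/1000+R.apply(np.array(X)/1000)))
    fl,fr=pr([14.7,17.5,92.4]),pr([14.7,-17.5,92.4]);n=pr([4.5,0,82.8]);pin=pr([0,0,47+h]);pw=pr([0,3,47+h])[1]-pr([0,-3,47+h])[1]
    r=[fl[0]-V(27),fr[0]-V(27),fl[1]-U(202),fr[1]-U(490),n[0]-V(103),pin[0]-V(145),pin[1]-U(347)]
    # cap sides
    r+=[(pr([0,27,47])[1]-U(170))*.7,(pr([0,-27,47])[1]-U(529))*.7]
    # tongue edges at given rows (top z=44)
    for v,a,b in((330,289.5,411),(580,296,410)):
        for sg,u in((1,a),(-1,b)):
            A=pr([-45,10*sg,44]);B=pr([-85,10*sg,44]); t=(V(v)-A[0])/(B[0]-A[0]); r.append(A[1]+t*(B[1]-A[1])-U(u))
    return np.array(r)
for h in(None,):
    r=least_squares(f,[500,-211,55,0,0,0,4],x_scale=[1,1,1,1,1,1,1]); 
    J=np.linalg.pinv(r.jac.T@r.jac); print(r.x.round(2),'sd',(np.sqrt(np.diag(J))*.5).round(2)); print(r.fun.round(2))
E
```

```text
[ 5.0017e+02 -2.1594e+02  5.0330e+01 -8.4000e-01  2.7000e-01  3.4000e-01
  1.6526e+02] sd [2.4000e-01 2.4000e+00 1.3300e+00 1.5600e+00 1.4000e-01 1.7000e-01
 2.3315e+02]
[ 0.34 -0.16 -0.27  0.69 -0.18 -0.   -0.04  0.46 -0.96 -0.08  0.08 -0.07
  0.02]
```

```bash
python3 - <<'E'
from h import *
import pickle
from scipy.optimize import least_squares
s=pickle.load(open('w17.pkl','rb'))
U=lambda u:190+u/4
V=lambda v:60+v/3.3
def f(p):
    x,y,z,th,roll,yaw,h=p
    R=Ro.from_euler('ZYX',[-90+yaw,th,roll],degrees=True)
    pr=lambda X:np.array(proj(s,np.array([x,y,z])/1000+R.apply(np.array(X)/1000)))
    fl,fr=pr([14.7,17.5,92.4]),pr([14.7,-17.5,92.4]);n=pr([4.5,0,82.8]);pin=pr([0,0,47+h])
    r=[fl[0]-V(27),fr[0]-V(27),fl[1]-U(202),fr[1]-U(490),n[0]-V(103),pin[0]-V(145),pin[1]-U(347),(pr([0,27,47])[1]-U(170))*.7,(pr([0,-27,47])[1]-U(529))*.7]
    for v,a,b in((330,289.5,411),(580,296,410)):
        for sg,u in((1,a),(-1,b)):
            A=pr([-45,10*sg,44]);B=pr([-85,10*sg,44]); t=(V(v)-A[0])/(B[0]-A[0]); r.append(A[1]+t*(B[1]-A[1])-U(u))
    r+=[(h-4)/3,(y+211)/1.5,(z-55)/2]
    return np.array(r)
r=least_squares(f,[500,-211,55,0,0,0,4]);J=np.linalg.pinv(r.jac.T@r.jac); print(r.x.round(2),'sd',(np.sqrt(np.diag(J))*.5).round(2)); print(r.fun.round(2))
E
```

```text
[ 4.9992e+02 -2.1102e+02  5.3200e+01  2.1900e+00  6.0000e-02  3.0000e-01
  3.9000e+00] sd [0.46 0.51 0.79 0.36 0.37 0.21 1.49]
[-0.02 -0.48 -0.92  0.9   0.76 -0.2   0.36  0.25 -0.59 -0.37  0.42 -0.61
  0.44 -0.03 -0.01 -0.9 ]
```

The yoke fits as home (rim z≈0.053) and upright within about 1° of its earlier on-bench reading. Before release it was roughly 2° nose-up, so I'll regrip with a level tool and seat it lightly once more before the final release.

```bash
python3 - <<'E'
from h import *
print(rel([.5,-.163,.246],-89.9),ctrl.get_obs()['tool_pos'])
E
```

```text
(array([ 0.0257, -0.0009,  0.097 ]), array([ 0.0024, -0.0003, -0.0027])) [ 0.49938747 -0.13729743  0.34303474]
```

Emit:
carry_out:
  moves: "0.06 0.01 -0.0005 0.01 0 0 0;0.06 0.0257 -0.0009 0.035 0 0 0;0.06 0.0257 -0.0009 0.065 0 0 0;0.06 0.0257 -0.0009 0.09 0 0 0;0.06 0.0257 -0.0009 0.0975 0 0 0;0.06 0.0257 -0.0009 0.0975 0 0 0;0.03 0.0257 -0.0009 0.0975 0 0 0;0 0.0257 -0.0009 0.0975 0 0 0;0 0.0257 -0.0009 0.0975 0 0 0;0 0.0257 -0.0009 0.0975 0 0 0;0 0.0257 -0.0009 0.0975 0 0 0;0 0.0257 -0.0009 0.0975 0 0 0;0 0.0257 -0.0009 0.0975 0 0 0;0 0.0257 -0.0009 0.0975 0 0 0"

```text
clock: 21.45
tool_pos: [0.5007, -0.1629, 0.2471]
orientation: [-180.0, 0.0, -90.1]
force: [-2.3, 1.0, 4.3]
opening: 0.0199
```

Emit:
carry_out:
  moves: "0 0 0 0 0 0 0;0 0 0 0 0 0 0"

```text
clock: 21.65
tool_pos: [0.5008, -0.163, 0.2471]
orientation: [-180.0, 0.0, -90.1]
force: [-1.6, 0.9, 5.2]
opening: 0.0198
```

```bash
python3 look.py 18
```

```text
{'clock': 21.75, 'tool_pos': [0.501, -0.163, 0.247], 'orientation': [-179.987, 0.002, -90.049], 'force': [-1.829, 1.927, 5.44], 'moment': [0.765, 0.76, -0.046], 'opening': 0.02}
```

View pics/w18c.png

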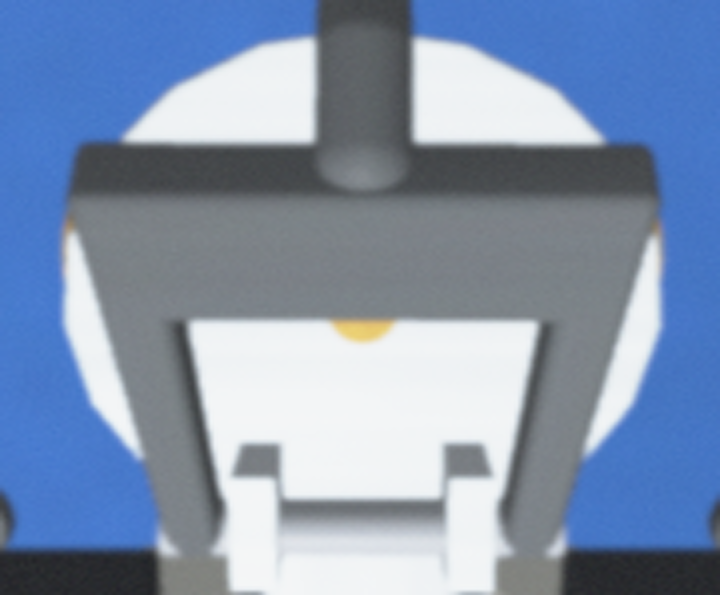

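With a level tool the image matches the upright on-bench one to within about 0.5°, except that the pin stands visibly higher. It is seated with about 9 N, so this is the final release.

Emit:
carry_out:
  moves: "0 0 0 -0.0004 0 0 0;0 0 -0.0002 -0.0006 0 0 0;0.03 0 -0.0002 -0.0006 0 0 0;0.05 0 -0.0002 -0.0006 0 0 0;0.06 0 -0.0002 -0.0006 0 0 0;0.06 0 -0.0002 -0.0006 0 0 0;0.06 0 -0.0002 -0.0006 0 0 0;0.06 0 -0.0002 -0.01 0 0 0;0.06 0 -0.0002 -0.04 0 0 0;0.06 0 -0.0002 -0.08 0 0 0;0.06 0 -0.0002 -0.12 0 0 0;0.06 -0.015 -0.0002 -0.14 0 0 0;0 -0.02 -0.0002 -0.14 0 0 0;0 -0.02 -0.0002 -0.14 0 0 0;0 -0.02 -0.0002 -0.14 0 0 0;0 -0.02 -0.0002 -0.14 0 0 0;0 -0.02 -0.0002 -0.14 0 0 0;0 -0.02 -0.0002 -0.14 0 0 0;0 -0.02 -0.0002 -0.14 0 0 0"

```text
clock: 23.65
tool_pos: [0.501, -0.1432, 0.3864]
orientation: [180.0, -0.0, -90.1]
force: [-0.2, 0.4, -0.9]
opening: 0.0094
```

```bash
python3 look.py 19; python3 - <<'E'
from h import *
s=snap('wrist')
for d in ctrl.mark_of(s,'lever_pad')[:2]: print(d, onz(s,d['at'],.054+.0876))
E
```

```text
{'clock': 23.75, 'tool_pos': [0.501, -0.143, 0.387], 'orientation': [179.986, -0.004, -90.06], 'force': [-0.081, 0.301, -1.008], 'moment': [-0.004, 0.108, -0.021], 'opening': 0.003}
{'at': [96.1, 279.2], 'confidence': 0.62} [ 0.50081915 -0.22320837  0.1416    ]
```

View pics/w19.png

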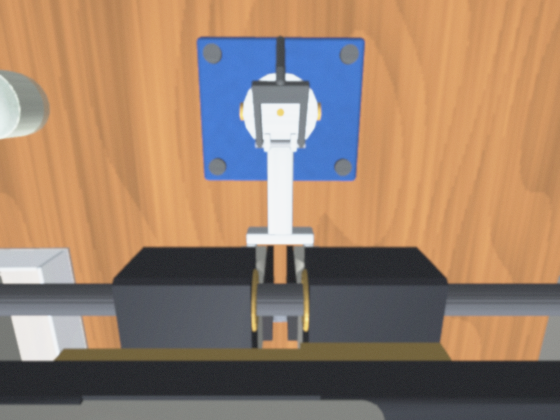

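View pics/s19.png

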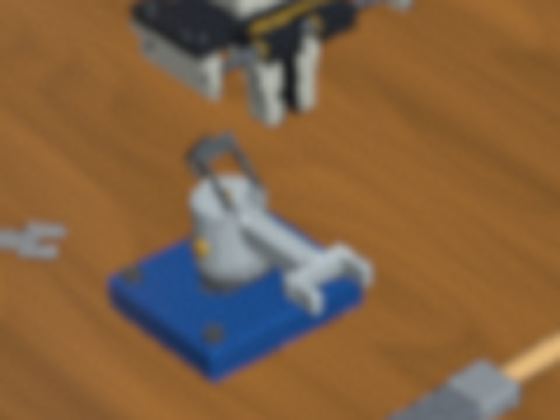

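Freed and home, with the lever still up. Its pad is at (96,279), which maps to (0.5008, -0.223), against an expected y of -0.2206. Fingers are closed, so now I plan the pressing arc.

```bash
python3 - <<'E'
from h import *
o=ctrl.get_obs(); print(o['tool_pos'],o['opening'])
z0=o['tool_pos'][2]; y0=o['tool_pos'][1]
for a in (43,40,35,30,25,20,15,10,5,2,0):
    r=np.radians(a); x=-22+46*np.cos(r)-3*np.sin(r); z=54+53*np.sin(r)+3*np.cos(r)
    print(a,'sx',round(.211+x/1000+y0,4),'sz',round(z0-(.054+z/1000+.178),4))
E
```

```text
[ 0.50096109 -0.1430676   0.38674585] 0.0009852530669312008
43 sx 0.0775 sz 0.0624
40 sx 0.0792 sz 0.0644
35 sx 0.0819 sz 0.0679
30 sx 0.0843 sz 0.0716
25 sx 0.0864 sz 0.0756
20 sx 0.0881 sz 0.0798
15 sx 0.0896 sz 0.0841
10 sx 0.0907 sz 0.0886
5 sx 0.0915 sz 0.0931
2 sx 0.0918 sz 0.0959
0 sx 0.0919 sz 0.0977
```

Emit:
carry_out:
  moves: "0 0.02 0 0 0 0 0;0 0.045 0 0.005 0 0 0;0 0.065 0 0.02 0 0 0;0 0.0775 0 0.04 0 0 0;0 0.0775 0 0.055 0 0 0;0 0.0775 0 0.06 0 0 0;0 0.0775 0 0.06 0 0 0"

```text
clock: 24.55
tool_pos: [0.5008, -0.2205, 0.3263]
orientation: [179.9, 0.0, -90.1]
force: [0.9, -0.2, 0.7]
opening: 0.0003
```

```bash
python3 look.py 20
```

```text
{'clock': 24.65, 'tool_pos': [0.501, -0.22, 0.328], 'orientation': [-179.94, -0.021, -90.025], 'force': [0.434, -0.82, -0.423], 'moment': [0.066, 0.085, -0.023], 'opening': 0.0}
```

View pics/s20.png

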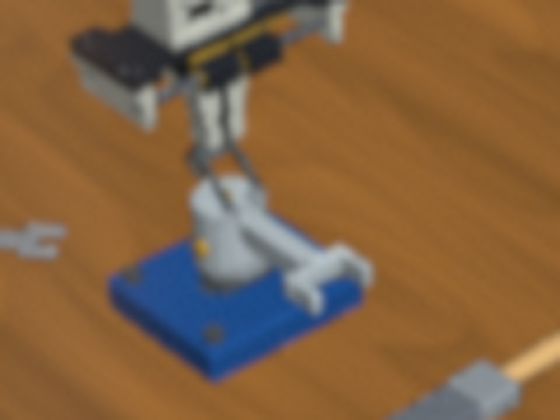

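View pics/w20.png

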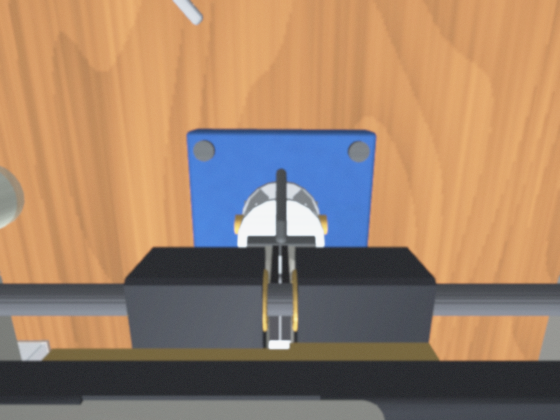

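Fingertips are just above the pad. Pressing along the arc in small steps.

Emit:
carry_out:
  moves: "0 0.0005 0 0.0015 0 0 0;0 0.001 0 0.003 0 0 0;0 0.0017 0 0.0044 0 0 0"

```text
clock: 24.95
tool_pos: [0.5011, -0.2221, 0.3229]
orientation: [-179.9, -0.0, -90.0]
force: [0.0, 2.3, 3.2]
opening: 0.0003
```

Emit:
carry_out:
  moves: "0 0.0012 0 0.0017 0 0 0;0 0.0027 0 0.0035 0 0 0;0 0.0027 0 0.0035 0 0 0"

```text
clock: 25.25
tool_pos: [0.5011, -0.2252, 0.3191]
orientation: [-179.9, -0.0, -90.1]
force: [0.5, -0.6, 3.7]
opening: 0.0006
```

Emit:
carry_out:
  moves: "0 0.0012 0 0.0018 0 0 0;0 0.0024 0 0.0037 0 0 0"

```text
clock: 25.45
tool_pos: [0.5011, -0.2276, 0.3155]
orientation: [-179.9, -0.0, -90.0]
force: [-0.7, -1.4, 4.7]
opening: 0.0005
```

Emit:
carry_out:
  moves: "0 0.0011 0 0.002 0 0 0;0 0.0021 0 0.004 0 0 0"

```text
clock: 25.65
tool_pos: [0.5011, -0.2299, 0.3115]
orientation: [-180.0, -0.0, -90.0]
force: [-0.5, -2.9, 5.5]
opening: 0.0004
```

```bash
python3 look.py 21
```

```text
{'clock': 25.75, 'tool_pos': [0.501, -0.23, 0.311], 'orientation': [-179.969, -0.044, -90.054], 'force': [1.629, -2.881, 3.625], 'moment': [-0.961, -0.058, 0.038], 'opening': 0.0}
```

View pics/s21.png

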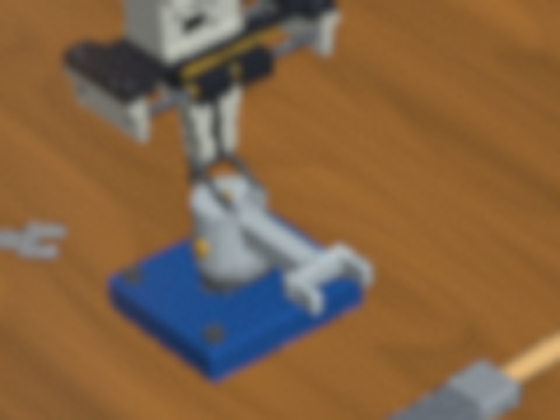

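Moving at 4–5 N as expected, with the lever following. Continuing.

Emit:
carry_out:
  moves: "0 0.0009 0 0.002 0 0 0;0 0.0017 0 0.0042 0 0 0"

```text
clock: 25.95
tool_pos: [0.5011, -0.2316, 0.3074]
orientation: [-180.0, -0.1, -90.0]
force: [0.6, -4.1, 6.0]
opening: 0.0001
```

Emit:
carry_out:
  moves: "0 0.0008 0 0.002 0 0 0;0 0.0015 0 0.0043 0 0 0"

```text
clock: 26.15
tool_pos: [0.5011, -0.2331, 0.3031]
orientation: [-180.0, -0.1, -90.0]
force: [-0.0, -4.2, 4.7]
opening: 0.0004
```

Emit:
carry_out:
  moves: "0 0.0005 0 0.002 0 0 0;0 0.0011 0 0.0045 0 0 0"

```text
clock: 26.35
tool_pos: [0.501, -0.2341, 0.2984]
orientation: [-180.0, -0.0, -90.1]
force: [0.7, -4.1, 4.5]
opening: 0.0007
```

Emit:
carry_out:
  moves: "0 0.0003 0 0.0015 0 0 0;0 0.0006 0 0.003 0 0 0"

```text
clock: 26.55
tool_pos: [0.501, -0.2344, 0.2951]
orientation: [-180.0, -0.0, -90.1]
force: [0.3, -2.9, 3.9]
opening: 0.0
```

Emit:
carry_out:
  moves: "0 0.0002 0 0.001 0 0 0;0 0.0002 0 0.002 0 0 0"

```text
clock: 26.75
tool_pos: [0.5009, -0.2345, 0.2931]
orientation: [-180.0, 0.0, -90.1]
force: [0.8, -2.5, 3.8]
opening: 0.0003
```

Emit:
carry_out:
  moves: "0 0.0001 0 0.001 0 0 0;0 0.0001 0 0.002 0 0 0"

```text
clock: 26.95
tool_pos: [0.5009, -0.2346, 0.2911]
orientation: [-180.0, 0.0, -90.1]
force: [0.7, -2.2, 4.3]
opening: 0.0006
```

Emit:
carry_out:
  moves: "0 0 0 0.001 0 0 0;0 0 0 0.001 0 0 0"

```text
clock: 27.15
tool_pos: [0.5008, -0.2345, 0.29]
orientation: [180.0, 0.0, -90.1]
force: [0.5, -0.7, 2.0]
opening: 0.0004
```

Emit:
carry_out:
  moves: "0 0 0 0.001 0 0 0;0 0 0 0.001 0 0 0"

```text
clock: 27.35
tool_pos: [0.5008, -0.2345, 0.2894]
orientation: [-180.0, 0.0, -90.0]
force: [-0.6, -1.9, 5.5]
opening: 0.0007
```

Emit:
carry_out:
  moves: "0 0 0 0.0007 0 0 0;0 0 0 0.0007 0 0 0"

```text
clock: 27.55
tool_pos: [0.5008, -0.2346, 0.2893]
orientation: [-180.0, -0.0, -90.0]
force: [-0.8, -0.8, 10.0]
opening: 0.0005
```

The end stop was reached at TCP z=0.2893 (predicted 0.289) with about 10 N. One slight further push, then I retreat and check.

Emit:
carry_out:
  moves: "0 0 0 0.0003 0 0 0;0 0 0 0.0003 0 0 0;0 0 0 -0.003 0 0 0;0 0 0 -0.02 0 0 0;0 -0.02 0 -0.06 0 0 0;0 -0.05 0 -0.095 0 0 0;0 -0.08 0 -0.11 0 0 0;0 -0.09 0 -0.11 0 0 0;0 -0.09 0 -0.11 0 0 0"

```text
clock: 28.45
tool_pos: [0.5004, -0.1433, 0.398]
orientation: [180.0, 0.1, -90.0]
force: [-1.3, -0.3, 1.0]
opening: 0.0001
```

```bash
python3 look.py 22; python3 - <<'E'
from h import *
t=snap('top','t22.png')
a=cv2.imread('pics/w22.png'); cv2.imwrite('pics/w22c.png',cv2.resize(a[20:220,180:380],None,fx=3.5,fy=3,interpolation=2))
E
```

```text
{'clock': 28.55, 'tool_pos': [0.5, -0.145, 0.397], 'orientation': [179.863, 0.024, -90.03], 'force': [0.178, -0.707, -0.106], 'moment': [0.044, 0.092, 0.016], 'opening': 0.0}
```

View pics/s22.png

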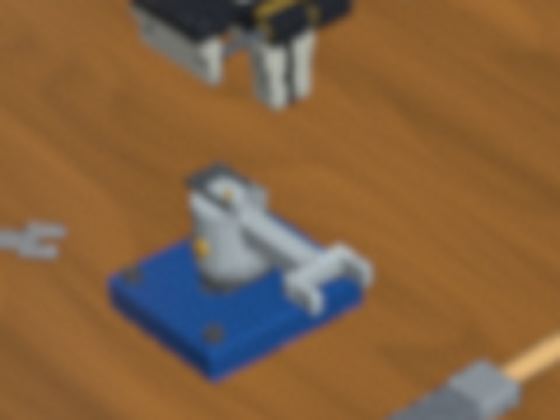

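View pics/w22c.png

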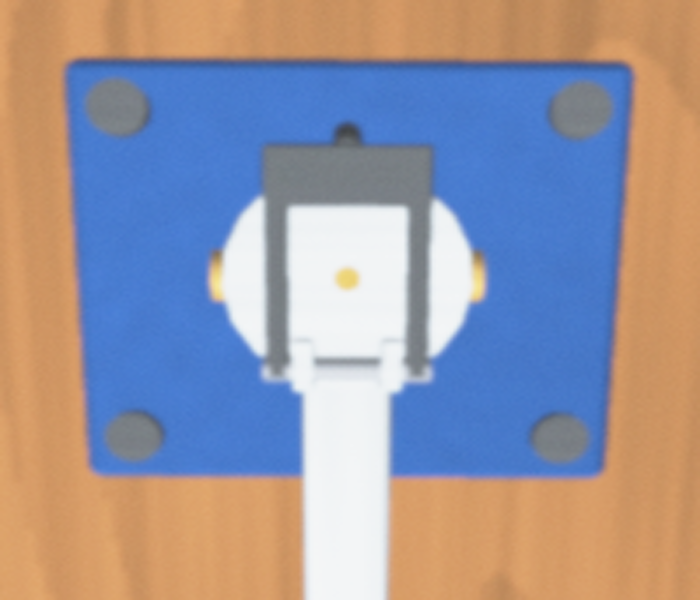

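View pics/t22.png

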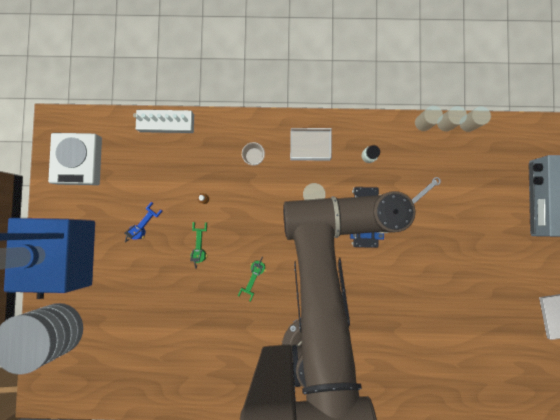

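The lever lies level over the cap with its pad forward at crop (175,348), the tell-tale is visible at (278,347), and the yoke is upright with the other things unmoved. Handing in.

```bash
python3 -c "
from plant import ctrl
print(ctrl.close_job(),ctrl.get_obs()['clock'])"
```

```text
the job is handed in; nothing more can be done
the job is handed in; nothing more can be done
```

The yoke is fitted on the stud and its latch lever is pressed fully down. I handed the job in at about 29 s of the 72 s allowed, and no verdict was reported.

- **Choice of yoke:** I took the plain aluminium one and left the two green and one blue look-alikes alone. In the last top picture the other things stand where they were, though the arm hides part of the bench, including most of the spanner and the brush.
- **Fitting:** The cup went over the ball with side forces of no more than about 4.5 N. It met a rigid stop at the measured shoulder height, with about 14 N on the stud at most in the readings. The tell-tale pin looked about 4% wider at the stop, which fits its 5 mm rise.
- **Upright:** The yoke slipped about 5.5° nose-down in the fingers during the carry, and I corrected for this by tilting the tool. At the first release it seemed about 2° nose-up and settled flat by itself. I gripped it again with the tool level and pressed lightly at about 9 N. It then matched the upright picture from the bench to within about 0.5°, so I let go.
- **Lever:** It moved at 4–6 N and met its stop at the predicted height (TCP z 0.2893 against 0.289) with about 10 N. The final pictures show it level and the robot clear of everything.
- **Less certain:** The keepers never showed the full 8–16 N, reading about 6 N at most, because force is read only at the end of each move. Any brief peak in between, here or at the stops, was not seen.

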